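# Sweep the spent microtubes into the discard well

## Robot

A 6-joint arm with a two-finger parallel gripper is mounted at the origin on the work surface; the furniture and walls round the work are solid. World frame = base frame: x ahead of the robot, y to its left, z up, the work surface at z = 0. Lengths are in m, angles in rad, forces in N, time in s.
With the tool pointing down it reaches from about 0.375 to 0.975 m from the base axis. Payload 3.8 kg.
Tool frame: the origin (TCP) lies midway between the tips of the shut fingers; the grasp point (between the pads) lies 19 mm behind it; z points along the fingers, y is the direction in which the jaws open and shut (so a half turn about z gives the same grasp; the last joint's range is limited). The gripper opens to 85 mm and grips with 20 to 120 N. Pads are 22 mm wide; open, the fingers measure 114 mm over their backs; the gripper's body (76 mm by 85 mm) begins 54 mm behind the grasp point. The pads swing forward as they close: fully open they stand 13 mm farther back than shut.
Start: joints at [1.214, 0.264, 1.604, -0, 1.274, -0.037], TCP at [0.212, 0.641, 0.231] pointing down, gripper open.
Joint ranges: [-2.63, 2.63], [-0.94, 2.18], [0.31, 2.57], [-1.31, 4.45], [0, 2.66], [-2.55, 2.55]. Speed limits (rad/s): [2.57, 2.57, 3.14, 3.14, 3.14, 3.14].

## Interface

Orientations are given as a rotation vector (axis times angle).
In Python, from workcell import readout, read_camera, camera_params, bot gives the robot as it stands.
- The arm moves only by the tool apply_moves, never from a script. Its argument "plan" is a list that holds one entry, the list of rows, each a list of 7 numbers: the shift along the tool's x, y, z each as a share of 1000 mm, from -1 to 1, then the turn, a rotation vector about the tool's x, y, z each as a share of pi rad, from -1 to 1, then the gripper command: -1 is fully open, 1 is shut, values between are in proportion. A call has exactly 8 rows; each row is the pose to reach, as a shift and turn from the pose commanded when the call began, along the tool's axes at that moment, turning the shorter way round; what a row does not reach only later rows make up. A row lasts 1/12 s, in which the tool goes at most 41.7 mm and 7.16 degrees, less where a joint would pass 70% of its speed; a pose out of reach is approached as far as the arm can. A call with a number of a shift or a turn outside -1 to 1 is refused whole. A call with a gripper value outside its range is refused whole. The fingers move at their own pace and stop on an object; "force" is the grip in N (left out, the last holds). Time passes only in rows, so rows that repeat a pose let the fingers close, or fill a call up. It gives the time, the measured TCP pose, the force and the opening at its end, in the units of the state.
- readout.read_state(): the state, without advancing time (a new reading comes with each control period).
- read_camera(name): name is "side" or "top"; returns the picture (400x640x3 uint8, red, green, blue); there is no depth.
- camera_params(name): a dict with "fovy" (degrees; the focal length in pixels is half the picture's height over the tangent of half this angle, whatever the lens; pixels are square), "cx", "cy" (the principal point, pixels), "rvec" (rotation vector, rad) and "tvec" (3), from world to camera coordinates, as OpenCV has them. Camera axes: x right, y down, z forward; pixel columns grow to the right and rows downward; lengths in m; the calibration is good to about 2 mm. A picture is of the moment at which its call begins. camera_params takes no time and is no camera call.
- bot.finish_job(): hands the job in, once; it reports no verdict.
The state is a dict: "time": time; "q": joint angles; "joint_vel": joint speeds; "joint_torque": joint torques, N m; "tool_pos": TCP position; "tcp_rot": TCP orientation; "wrist_force": force on the tool from outside, world axes, zero at the start; "torque": the same for the moment, N m; "width": opening from 0.0 (shut) to 1.0 (fully open).
Only numpy, scipy, OpenCV 4.12 (cv2) and the standard library are available. Lean on these libraries where they do the work, as an engineer would, in place of code of your own. Each camera call takes 0.05 s, during which the arm holds its last target.

## Task

Clear the spent microtubes off the sorting tray: push the sliding lid of the discard well open by its upright tab, sweep all three tubes across the grey deck into the well with the fingertips, then push the lid fully shut again. Only push and sweep - do not pick anything up - and leave the loose screw cap on the deck and the bottles beside the tray where they are.

Things in the scene. Friction and masses are not known exactly. Their poses are not given: they have to be found in the camera images.
- tray: White sorting tray, fixed, 250 (x) x 240 (y) x 82 mm high. Origin on the bench under it; x points to its back wall, y left, z up (mm in this frame). Level grey deck 52 above the bench: x -135 to 37, y -113 to 113; front edge open, side fences (y = +-117, 7 thick) rise 12 above the deck. Back wall x 107 to 115 rises 30 above the deck; guide rod before it at x 99, 18 above the deck.
- well (a point): Middle of the floor of the open-topped discard well behind the right half of the deck: inside 70 (x) x 108 (y) mm, floor 46 below the deck; tray frame x 37 to 107, y -112 to -4. Axes as the tray's. Left of the well (y -4 to 113) is a shelf at deck height where the open lid rests.
- mouth (a point): Middle of the edge where the grey deck meets the well, at deck height; the edge runs 54 mm to either side along y and has no lip, the well lies on its +x side. Axes as the tray's. Where the open or ajar lid lies, its plate closes the way.
- well_lid (a joint): Sliding lid of the well: flat aluminium plate 72 (x) x 110 (y) x 4 mm, top 5 mm above the deck. Value in m: 0 = shut, 0.106 = fully open (a stop at each end), growing as it moves left along the tray's +y. Starts shut or up to 25 mm ajar. Slides with about 1.2 N of friction and stays where it is left.
- lid_tab (a point): Middle of the top of the black upright tab in the middle of the lid, for pushing it. Tab 34 (x) x 10 (y) mm, standing 24 mm above the plate (top 29 above the deck). Free room beside it along y, over plate or deck: 45 mm or more on its right (-y), 50 mm or more on its left, up to the side fences. Axes as the tray's; moves with the lid.
- tube_0: Spent snap-cap microtube lying on its side on the grey deck, tapered, 42 long x 19 over the cap x 13 mm high, 10 to 17 g. Origin: middle of its underside; its y axis runs along the tube from cap to tip; its centre of mass lies 7 mm towards the cap (-y). Starts any way round, in one of three places side by side across the deck, 28 mm or more from the front edge and 10 mm or more from the fences.
- tube_1: Spent snap-cap microtube lying on its side on the grey deck, tapered, 42 long x 19 over the cap x 13 mm high, 10 to 17 g. Origin: middle of its underside; its y axis runs along the tube from cap to tip; its centre of mass lies 7 mm towards the cap (-y). Starts any way round, in one of three places side by side across the deck, 28 mm or more from the front edge and 10 mm or more from the fences.
- tube_2: Spent snap-cap microtube lying on its side on the grey deck, tapered, 42 long x 19 over the cap x 13 mm high, 10 to 17 g. Origin: middle of its underside; its y axis runs along the tube from cap to tip; its centre of mass lies 7 mm towards the cap (-y). Starts any way round, in one of three places side by side across the deck, 28 mm or more from the front edge and 10 mm or more from the fences.
- screw_cap: Loose ring-shaped screw cap, 43 mm across, 17 high, 20 g, lying at the left rear of the grey deck. Origin: centre of its underside. To be left there.
- bottle_a: Reagent bottle standing on the bench to the left of the tray, 60 mm across, 125 high. Origin: centre of its underside. To be left alone.
- bottle_b: Smaller reagent bottle beside it, 52 mm across, 104 high. Origin: centre of its underside. To be left alone.

How it is judged:
On the way, in this order (a step that is already met when the one before it is completed fails the run):
1. the lid is pushed open, more than 50 mm (value of joint well_lid above 0.05 m), for 0.1 s.
2. all three tubes lie in the well (x of tube_0 in the frame of well between -0.036 and 0.036 m and y of tube_0 in the frame of well between -0.054 and 0.054 m and z of each of tube_0, tube_1, tube_2 in the frame of well below 0.04 m and x of tube_1 in the frame of well between -0.036 and 0.036 m and y of tube_1 in the frame of well between -0.054 and 0.054 m and x of tube_2 in the frame of well between -0.036 and 0.036 m and y of tube_2 in the frame of well between -0.054 and 0.054 m), for 0.2 s.
At the end, for the whole second after the job is handed in: All three microtubes lie at rest inside the discard well, below the deck (their origins within its inside and less than 40 mm above its floor); the lid is shut to within 6 mm; the screw cap is within 15 mm of where it started and the two bottles within 20 mm (all of step 2 and linear speed of each of tube_0, tube_1, tube_2 below 0.02 m/s and value of joint well_lid below 0.006 m and distance of screw_cap from where it was at the start of the episode below 0.015 m and distance of each of bottle_a, bottle_b from where it was at the start of the episode below 0.02 m); the robot touches nothing.
It fails at once if a tube is lifted more than 30 mm above the deck (height (world z) of any of tube_0, tube_1, tube_2 above 0.082 m).
It fails at once if a tube falls off the tray onto the bench ((height (world z) of tube_0 below 0.04 m and (x of tube_0 in the frame of tray below -0.135 m or y of tube_0 in the frame of tray above 0.12 m or y of tube_0 in the frame of tray below -0.12 m or x of tube_0 in the frame of tray above 0.115 m)) or (height (world z) of tube_1 below 0.04 m and (x of tube_1 in the frame of tray below -0.135 m or y of tube_1 in the frame of tray above 0.12 m or y of tube_1 in the frame of tray below -0.12 m or x of tube_1 in the frame of tray above 0.115 m)) or (height (world z) of tube_2 below 0.04 m and (x of tube_2 in the frame of tray below -0.135 m or y of tube_2 in the frame of tray above 0.12 m or y of tube_2 in the frame of tray below -0.12 m or x of tube_2 in the frame of tray above 0.115 m))).
It fails at once if the screw cap is moved or lifted more than 15 mm (distance of screw_cap from where it was at the start of the episode above 0.015 m).
It fails at once if a reagent bottle is moved more than 20 mm (distance of any of bottle_a, bottle_b from where it was at the start of the episode above 0.02 m).
It also fails if it takes over 72 s, if anything falls off the work surface, if the arm or the gripper's body presses on something with over 40 N, if the wrist force passes 120 N, or if a joint passes its speed limit or range.

## Working session

There is one attempt and no reset: what is moved stays moved. The work goes in short steps, Python scripts to look and compute and a tool call to move; the robot and the scene stay as the last step left them, time stands still between calls to the robot, and variables do not carry over. Pictures are saved under pics/ and viewed, and the job is handed in when it is done.

Besides the shell and the picture viewer there is one more tool, called after "Emit:" as name(argument=value, ...), one argument or row to a line, values as JSON. apply_moves: Moves the arm, as the interface text tells. Shift numbers are shares of 1000 mm and turn numbers shares of pi rad, none past 1 either way. Its arguments: {"type":"object","properties":{"plan":{"type":"array","items":{"type":"array","items":{"type":"array","items":{"type":"number","minimum":-1,"maximum":1}}}},"force":{"type":"number"}},"required":["plan"]}

```bash
ls; mkdir -p pics
python3 - <<'E'
from workcell import readout, read_camera, camera_params, bot
import cv2
print(readout.read_state())
for n in ("side","top"):
    print(n,camera_params(n))
    cv2.imwrite(f"pics/{n}0.png",read_camera(n)[:,:,::-1])
E
```

```text
pics
{'time': 0.0, 'q': array([ 1.21411365e+00,  2.64781122e-01,  1.60539564e+00,  1.82085029e-06,
        1.27371202e+00, -3.68973249e-02]), 'joint_vel': array([-5.26444811e-04, -4.01419109e-05, -1.53099898e-04,  2.65149054e-03,
       -2.41549131e-03,  3.54238614e-04]), 'joint_torque': array([-3.66436261e-04, -5.15119600e+01, -3.67305636e+01,  1.82601624e-06,
        1.30673731e-02,  1.44427173e-05]), 'tool_pos': array([0.21193341, 0.64007934, 0.22993151]), 'tcp_rot': array([-0.50010881, -3.10107268,  0.0035361 ]), 'wrist_force': array([-0.69860888,  0.51390853, -0.14569922]), 'torque': array([0.01902485, 0.02627321, 0.04762949]), 'width': 1.0015537925362414}
side {'fovy': 48.08125974778262, 'cx': 324.4938905504643, 'cy': 196.14421362670438, 'rvec': array([ 2.22443114,  0.00463613, -0.00839275]), 'tvec': array([-0.52136027,  0.02063967,  0.96706938])}
top {'fovy': 45.98761269813839, 'cx': 319.81617015485386, 'cy': 200.69823599420158, 'rvec': array([ 2.06254477, -2.14232891,  0.23351139]), 'tvec': array([-0.02661775,  0.52726933,  0.97397854])}
```

View pics/side0.png

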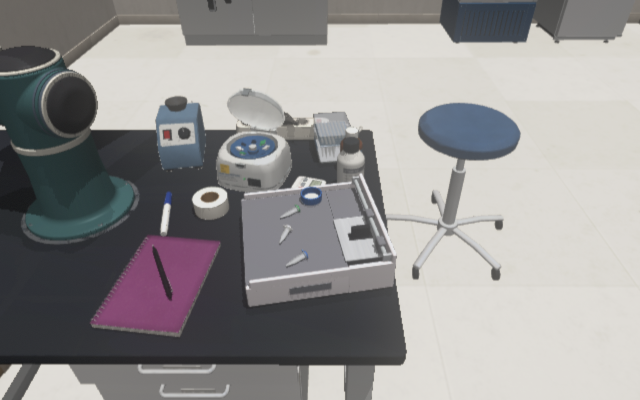

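View pics/top0.png

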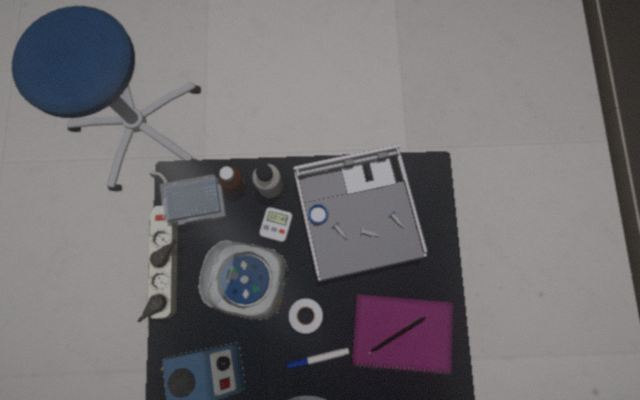

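```bash
cat > h.py <<'E'
import numpy as np, cv2
from workcell import readout, read_camera, camera_params, bot
def cam(n):
    p=camera_params(n); f=200/np.tan(np.radians(p['fovy']/2))
    K=np.array([[f,0,p['cx']],[0,f,p['cy']],[0,0,1]]); R=cv2.Rodrigues(p['rvec'])[0]
    return K,R,np.array(p['tvec'])
def ray(n,uv):
    K,R,t=cam(n); d=R.T@np.linalg.inv(K)@np.array([uv[0],uv[1],1.]); return -R.T@t,d
def onplane(n,uv,z):
    c,d=ray(n,uv); return c+d*(z-c[2])/d[2]
def proj(n,P):
    K,R,t=cam(n); p=K@(R@np.asarray(P,float)+t); return p[:2]/p[2]
def crop(n,name,box,s):
    im=read_camera(n)[:,:,::-1]; cv2.imwrite(f"pics/{name}_raw.png",im)
    x0,y0,x1,y1=box; cv2.imwrite(f"pics/{name}.png",cv2.resize(im[y0:y1,x0:x1],None,fx=s,fy=s,interpolation=cv2.INTER_CUBIC))
E
python3 - <<'E'
from h import *
a=cv2.imread('pics/side0.png');b=cv2.imread('pics/top0.png')
cv2.imwrite('pics/s0c.png',cv2.resize(a[170:310,230:400],None,fx=4,fy=4,interpolation=cv2.INTER_CUBIC))
cv2.imwrite('pics/t0c.png',cv2.resize(b[140:290,290:430],None,fx=4,fy=4,interpolation=cv2.INTER_CUBIC))
for n in('side','top'):
    K,R,t=cam(n);print(n,-R.T@t,K[0,0])
E
```

```text
side [ 0.52880481 -0.75184476  0.60213009] 448.3514308860464
top [ 0.29760714 -0.04399149  1.06623187] 471.31212058888616
```

View pics/s0c.png

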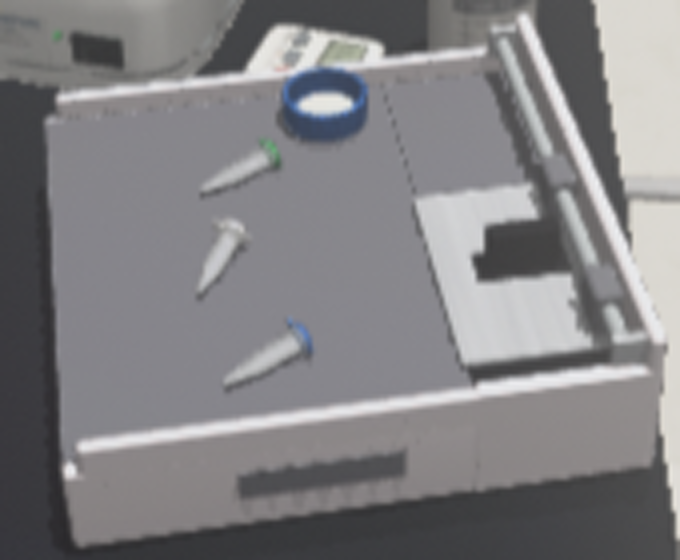

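View pics/t0c.png

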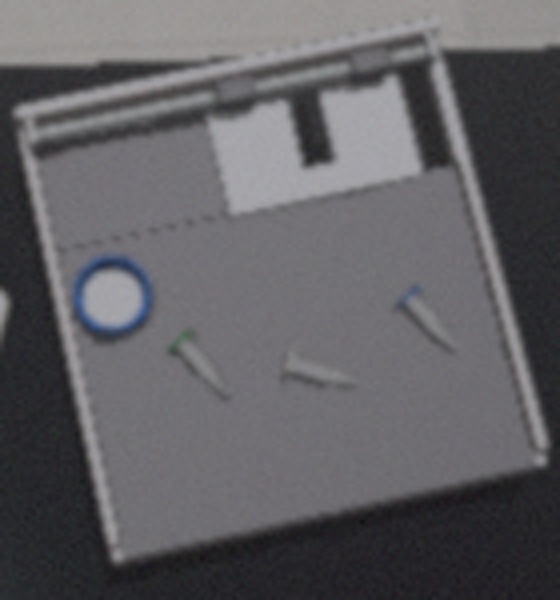

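Run:
```python
from h import *
from scipy.optimize import least_squares
T=lambda u,v:(290+u/4,140+v/4); S=lambda u,v:(230+u/4,170+v/4)
obs=[('top',T(115,557),(-.135,.1185,.064)),('top',T(545,460),(-.135,-.1185,.064)),('top',T(18,110),(.115,.1185,.082)),('top',T(437,22),(.115,-.1185,.082)),
('side',S(58,98),(-.135,.1205,.064)),('side',S(80,449),(-.135,-.1205,.064)),('side',S(662,345),(.115,-.1185,.082)),('side',S(522,17),(.115,.1185,.082))]
def w(p,P): 
    c,s=np.cos(p[2]),np.sin(p[2]); return np.array([p[0]+c*P[0]-s*P[1],p[1]+s*P[0]+c*P[1],P[2]])
for sel in('top','side',''):
    o=[x for x in obs if sel in x[0]]
    r=least_squares(lambda p:np.ravel([proj(n,w(p,P))-uv for n,uv,P in o]),[.55,-.1,-.2],loss='soft_l1')
    print(sel,r.x,np.round(r.fun,1))
p=r.x
def tray(n,uv,z):
    P=onplane(n,uv,z); c,s=np.cos(p[2]),np.sin(p[2]); d=P[:2]-p[:2]; return np.round(np.array([c*d[0]+s*d[1],-s*d[0]+c*d[1]])*1e3,1)
for nm,t,s in [('green cap',(183,342),(268,152)),('green tip',(228,396),(203,191)),('wht cap',(293,366),(230,232)),('wht tip',(355,384),(200,292)),('blue cap',(411,298),(300,335)),('blue tip',(454,350),(227,385))]:
    z=.060 if 'cap' in nm else .0575
    print(nm,tray('top',T(*t),z),tray('side',S(*s),z))
print('cap',tray('top',T(113,295),.069),tray('side',S(325,88),.069))
print('tab top',tray('top',T(298,90),.081),tray('top',T(330,160),.081))
for c in [(232,214),(420,174),(210,118)]: print('lid',tray('top',T(*c),.057))
for c in [(465,366),(418,198)]: print('lid side',tray('side',S(*c),.057))
```

```text
top [ 0.50751195 -0.12986576  0.17885304] [-0.3  1.   1.3  1.  -0.7 -1.2  0.1 -1.6]
side [ 0.51117494 -0.13396436  0.16852578] [-2.1 -1.9 -4.9  1.1  3.6 -0.7  4.7 -0.4]
 [ 0.5080216  -0.13085096  0.17878859] [ 0.1  0.8  1.8  0.7 -0.2 -1.4  0.5 -1.8 -4.1 -2.3 -5.8  0.2  1.9 -2.6
  2.3 -1.6]
green cap [-28.8  57.9] [-29.4  55.3]
green tip [-62.4  40.6] [-62.8  34.9]
wht cap [-54.4   2.9] [-53.5   0.9]
wht tip [-70.8 -27.7] [-70.6 -33.5]
blue cap [-31.9 -68.4] [-31.3 -70.2]
blue tip [-64.3 -84.4] [-64.8 -91.3]
cap [ 2.9 89.6] [ 3.6 89.3]
tab top [ 90.1 -32.9] [ 47.9 -40.5]
lid [35.5 15.6]
lid [ 35.2 -91.1]
lid [91.7 15. ]
lid side [ 34.8 -97.5]
lid side [35.9 12.6]
```

```bash
cat >> h.py <<'E'
from scipy.spatial.transform import Rotation as Ro
TP=np.array([.5080,-.1308,.1788])
def t2w(x,y,z):
    c,s=np.cos(TP[2]),np.sin(TP[2]); x/=1e3;y/=1e3
    return np.array([TP[0]+c*x-s*y,TP[1]+s*x+c*y,.052+z/1e3])
def w2t(P):
    c,s=np.cos(TP[2]),np.sin(TP[2]); d=np.asarray(P)[:2]-TP[:2]
    return np.round(np.array([c*d[0]+s*d[1],-s*d[0]+c*d[1],P[2]-.052])*1e3,1)
def plan(x,y,z,ang):
    "tray mm, z above deck, ang = tray angle (deg) of tool y axis"
    s=readout.read_state(); R0=Ro.from_rotvec(s['tcp_rot'])
    a=np.radians(ang)+TP[2]; ty=np.array([np.cos(a),np.sin(a),0]); tz=np.array([0,0,-1.]); tx=np.cross(ty,tz)
    R1=Ro.from_matrix(np.c_[tx,ty,tz])
    d=R0.inv().apply(t2w(x,y,z)-s['tool_pos']); r=(R0.inv()*R1).as_rotvec()/np.pi
    print('t',round(s['time'],2),'at',w2t(s['tool_pos']),'F',np.round(s['wrist_force'],1),'w',round(s['width'],2),'shift',np.round(d,4),'turn',np.round(r,4))
E
python3 - <<'E'
from h import *
plan(70,-90,200,90); print(t2w(70,-90,200))
E
```

```text
t 0.1 at [-154.2  811.3  178.1] F [ 1.   0.2 -0.3] w 1.0 shift [-0.6279 -0.6844 -0.0206] turn [-0.0006 -0.0002 -0.1587]
[ 0.59289044 -0.20691579  0.252     ]
```

Emit:
apply_moves(
  plan=[
    [[0,0,-0.04,0,0,0,1],[0,0,-0.07,0,0,0,1],[-0.3,-0.33,-0.07,0,0,-0.05,1],[-0.3,-0.33,-0.07,0,0,-0.05,1],[-0.3,-0.33,-0.07,0,0,-0.1,1],[-0.6279,-0.6844,-0.07,0,0,-0.1587,1],[-0.6279,-0.6844,-0.07,0,0,-0.1587,1],[-0.6279,-0.6844,-0.07,0,0,-0.1587,1]],
  ],
  force=20,
)

```text
time: 0.77
tool_pos: [0.3143, 0.4107, 0.3007]
tcp_rot: [0.288, -3.128, 0.001]
wrist_force: [0.3, 0.1, 0.0]
width: -0.003
```

Run:
```python
from h import *
plan(70,-90,150,90)
```

```text
t 0.77 at [-94.3 567.3 248.7] F [0.3 0.1 0. ] w -0.0 shift [-0.1613 -0.658   0.099 ] turn [-0.0002 -0.0002  0.0015]
```

Emit:
apply_moves(
  plan=[
    [[-0.161,-0.658,0,0,0,0.0015,1],[-0.161,-0.658,0,0,0,0.0015,1],[-0.161,-0.658,0,0,0,0.0015,1],[-0.161,-0.658,0,0,0,0.0015,1],[-0.161,-0.658,0,0,0,0.0015,1],[-0.161,-0.658,0,0,0,0.0015,1],[-0.161,-0.658,0,0,0,0.0015,1],[-0.161,-0.658,0,0,0,0.0015,1]],
  ],
)

```text
time: 1.43
tool_pos: [0.4498, 0.1062, 0.3011]
tcp_rot: [0.273, -3.13, -0.0]
wrist_force: [1.5, 0.9, -0.1]
width: 0.001
```

Emit:
apply_moves(
  plan=[
    [[0,0,0,0,0,0,1],[0,0,0,0,0,0,1],[0,0,0,0,0,0,1],[0,0,0,0,0,0,1],[0,0,0,0,0,0,1],[0,0,0,0,0,0,1],[0,0,0,0,0,0,1],[0,0,0,0,0,0,1]],
  ],
)

```text
time: 2.1
tool_pos: [0.4495, 0.1091, 0.3013]
tcp_rot: [-0.276, 3.129, 0.0]
wrist_force: [0.1, -0.6, -0.9]
width: -0.001
```

Run:
```python
from h import *
plan(70,-80,30,90)
```

```text
t 2.1 at [-14.9 246.5 249.3] F [ 0.1 -0.6 -0.9] w -0.0 shift [-0.0858 -0.3263  0.2193] turn [ 0.      0.     -0.0009]
```

Emit:
apply_moves(
  plan=[
    [[-0.0858,-0.3263,0.05,0,0,-0.0009,1],[-0.0858,-0.3263,0.05,0,0,-0.0009,1],[-0.0858,-0.3263,0.05,0,0,-0.0009,1],[-0.0858,-0.3263,0.05,0,0,-0.0009,1],[-0.0858,-0.3263,0.05,0,0,-0.0009,1],[-0.0858,-0.3263,0.08,0,0,-0.0009,1],[-0.0858,-0.3263,0.08,0,0,-0.0009,1],[-0.0858,-0.3263,0.08,0,0,-0.0009,1]],
  ],
)

```text
time: 2.77
tool_pos: [0.5856, -0.1869, 0.2263]
tcp_rot: [-0.278, 3.129, -0.0]
wrist_force: [0.1, 0.8, 0.5]
width: 0.001
```

Emit:
apply_moves(
  plan=[
    [[0,0,0.03,0,0,0,1],[0,0,0.06,0,0,0,1],[0,0,0.09,0,0,0,1],[0,0,0.11,0,0,0,1],[0,0,0.11,0,0,0,1],[0,0,0.11,0,0,0,1],[0,0,0.11,0,0,0,1],[0,0,0.11,0,0,0,1]],
  ],
)

```text
time: 3.43
tool_pos: [0.5867, -0.1856, 0.1193]
tcp_rot: [-0.278, 3.125, -0.003]
wrist_force: [0.7, 0.1, -0.7]
width: 0.001
```

Run:
```python
from h import *
plan(68,-80,12,90)
s=readout.read_state()
for n in('top','side'): print(n,proj(n,s['tool_pos']))
crop('side','s1',(230,100,420,310),3.5)
crop('top','t1',(290,120,450,290),3.5)
```

```text
t 3.43 at [ 67.6 -67.9  67.3] F [ 0.7  0.1 -0.7] w 0.0 shift [-0.0002 -0.0119  0.0553] turn [-0.0007  0.0012 -0.0005]
top [384.85959719 163.56901289]
side [362.87536111 219.6951457 ]
```

View pics/s1.png

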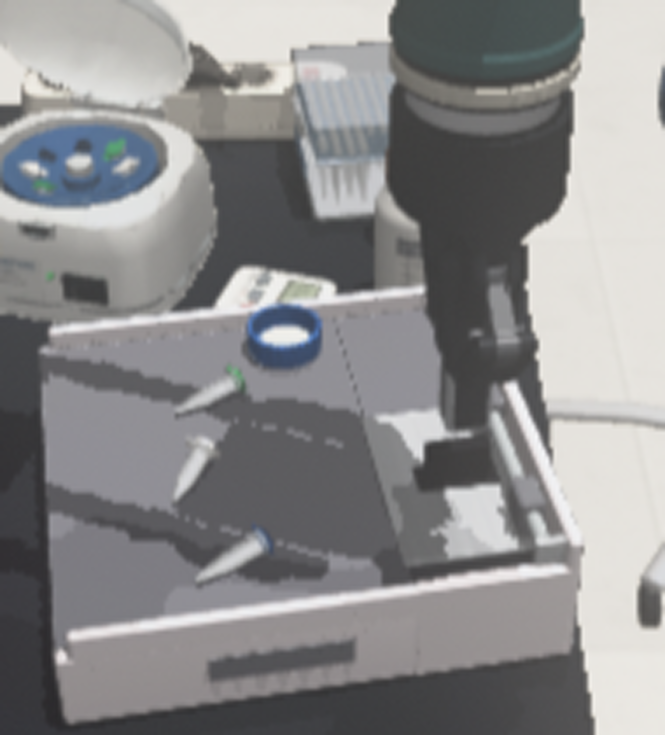

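View pics/t1.png

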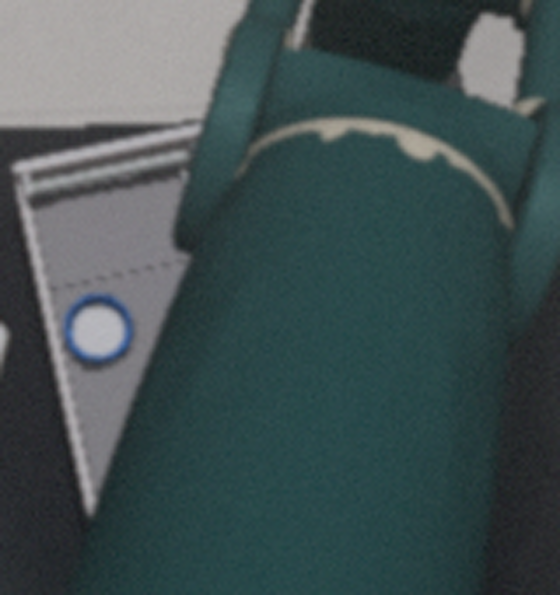

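Emit:
apply_moves(
  plan=[
    [[0,-0.015,0.0,0,0.001,0,1],[0,-0.015,0.015,0,0.001,0,1],[0,-0.015,0.03,0,0.001,0,1],[0,-0.015,0.04,0,0.001,0,1],[0,-0.015,0.05,0,0.001,0,1],[0,-0.015,0.055,0,0.001,0,1],[0,-0.015,0.055,0,0.001,0,1],[0,-0.015,0.055,0,0.001,0,1]],
  ],
)

```text
time: 4.2
tool_pos: [0.5874, -0.2001, 0.0616]
tcp_rot: [0.277, -3.126, 0.0]
wrist_force: [0.3, 0.3, 0.9]
width: -0.001
```

Run:
```python
from h import *
plan(68,-80,12,90)
crop('side','s2',(230,140,420,310),4)
```

```text
t 4.2 at [ 65.8 -82.3   9.6] F [0.3 0.3 0.9] w -0.0 shift [-0.0022  0.0023 -0.0024] turn [ 0.     -0.0011 -0.0006]
```

View pics/s2.png

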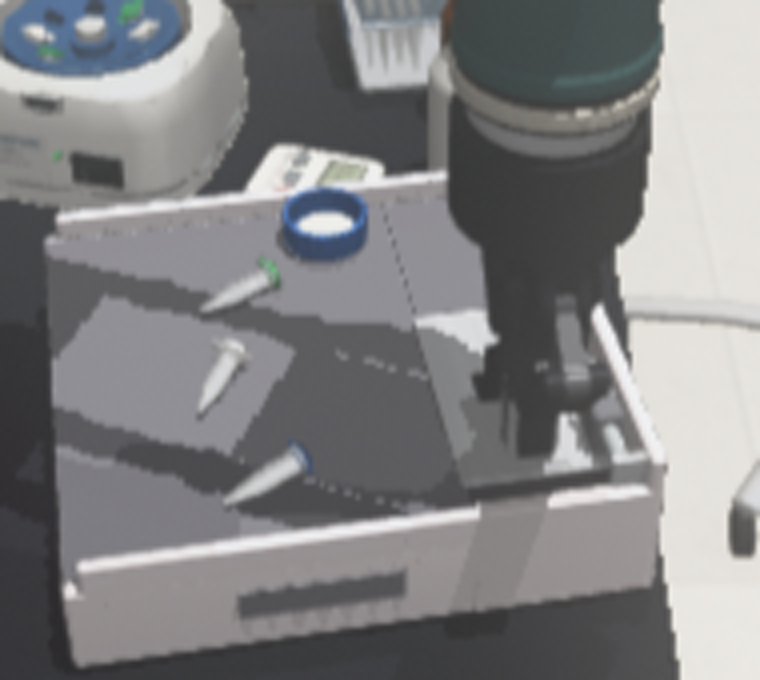

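Emit:
apply_moves(
  plan=[
    [[0,0.008,0,0,0,0,1],[0,0.016,0,0,0,0,1],[0,0.024,0,0,0,0,1],[0,0.032,0,0,0,0,1],[0,0.041,0,0,0,0,1],[0,0.05,0,0,0,0,1],[0,0.06,0,0,0,0,1],[0,0.07,0,0,0,0,1]],
  ],
)

```text
time: 4.92
tool_pos: [0.575, -0.1301, 0.0619]
tcp_rot: [0.277, -3.127, 0.001]
wrist_force: [0.5, -2.3, 0.9]
width: -0.001
```

Run:
```python
from h import *
plan(68,28,12,90)
crop('side','s3',(230,140,420,310),4)
```

```text
t 4.92 at [ 66.1 -11.3   9.9] F [ 0.5 -2.3  0.9] w -0.0 shift [-0.0019  0.0393 -0.0021] turn [-0.0001 -0.0009 -0.0006]
```

View pics/s3.png

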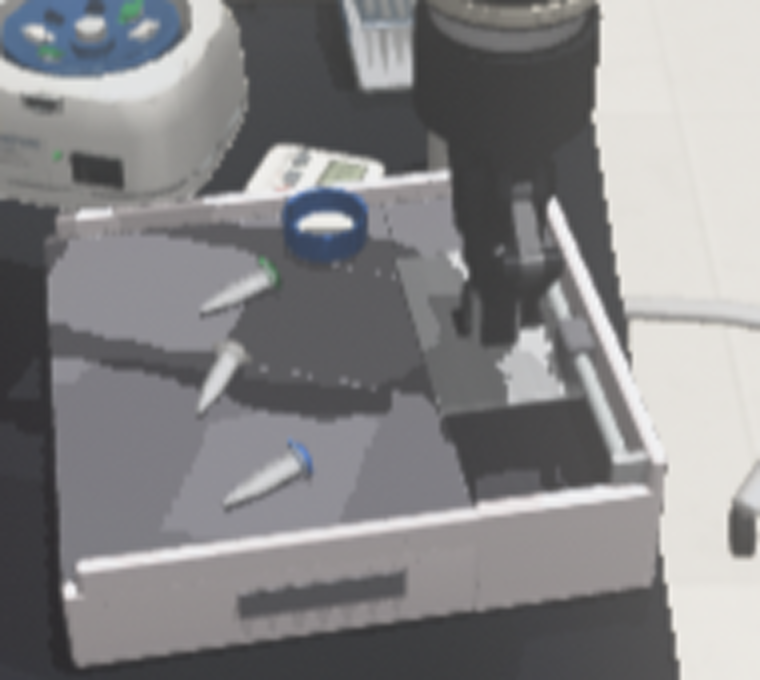

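Emit:
apply_moves(
  plan=[
    [[0,0.008,0,0,0,0,1],[0,0.016,0,0,0,0,1],[0,0.023,0,0,0,0,1],[0,0.029,0,0,0,0,1],[0,0.033,0,0,0,0,1],[0,0.036,0,0,0,0,1],[0,0.038,0,0,0,0,1],[0,0.038,0,0,0,0,1]],
  ],
)

```text
time: 5.63
tool_pos: [0.5683, -0.0932, 0.0615]
tcp_rot: [0.277, -3.126, -0.0]
wrist_force: [-0.5, -0.5, 0.3]
width: 0.002
```

Run:
```python
from h import *
print(w2t(onplane('side',(230+448/4,140+415/4),.057)))
plan(68,28,12,90)
crop('side','s4',(230,140,420,310),4)
```

```text
[ 36.4 -54.1   5. ]
t 5.63 at [66.  26.3  9.5] F [-0.5 -0.5  0.3] w 0.0 shift [-0.002   0.0018 -0.0025] turn [ 0.0002 -0.001  -0.0006]
```

View pics/s4.png

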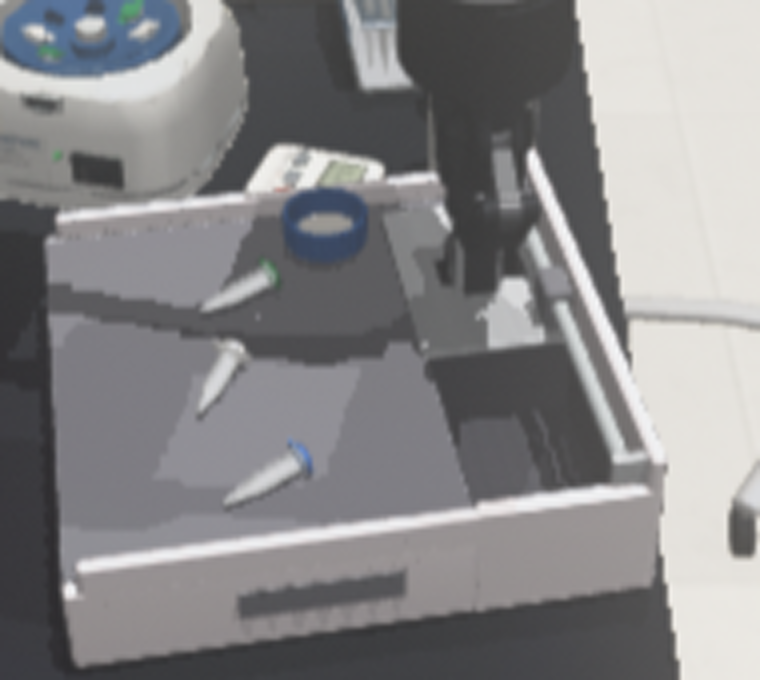

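Emit:
apply_moves(
  plan=[
    [[0,0.003,0,0,0,0,1],[0,0.006,0,0,0,0,1],[0,0.008,0,0,0,0,1],[0,0.01,0,0,0,0,1],[0,0.011,0,0,0,0,1],[0,0.011,0,0,0,0,1],[0,0,0,0,0,0,1],[0,-0.005,0,0,0,0,1]],
  ],
)

```text
time: 6.35
tool_pos: [0.5695, -0.0995, 0.0618]
tcp_rot: [0.276, -3.127, 0.0]
wrist_force: [0.2, -0.4, 0.3]
width: 0.001
```

Run:
```python
from h import *
plan(20,25,90,90)
crop('side','s5',(230,140,420,310),4)
```

```text
t 6.35 at [66.1 19.9  9.8] F [ 0.2 -0.4  0.3] w 0.0 shift [ 0.0464  0.005  -0.0801] turn [ 0.     -0.0009 -0.0009]
```

View pics/s5.png

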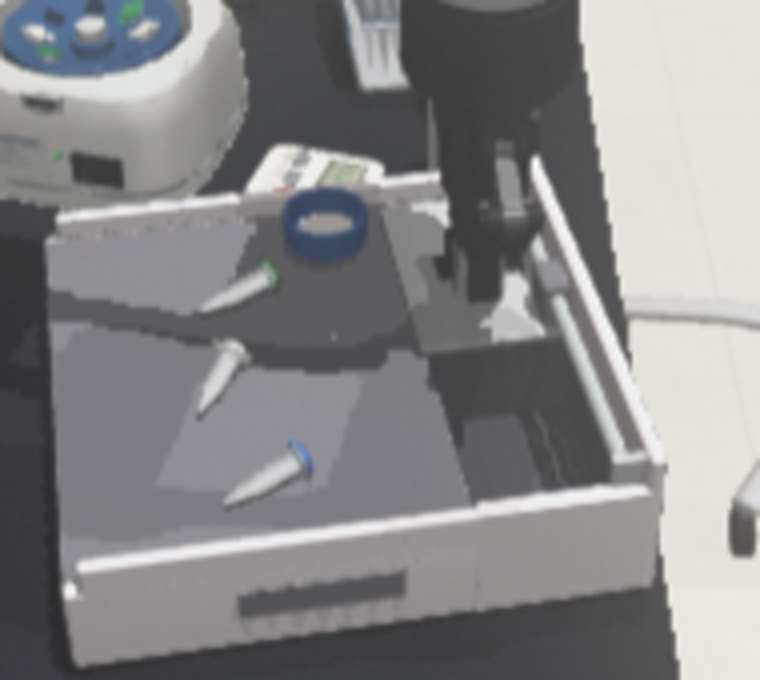

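Emit:
apply_moves(
  plan=[
    [[0,0,-0.03,0,0,0,1],[0,0,-0.06,0,0,0,0.58],[0.03,-0.02,-0.07,0,0,0,0.58],[0.07,-0.045,-0.07,0,0,0,0.58],[0.1,-0.065,-0.07,0,0,0,0.58],[0.13,-0.08,-0.07,0,0,0,0.58],[0.16,-0.098,-0.06,0,0,0,0.58],[0.16,-0.098,-0.04,0,0,0,0.58]],
  ],
)

```text
time: 7.07
tool_pos: [0.4273, -0.2264, 0.1043]
tcp_rot: [0.272, -3.129, 0.006]
wrist_force: [0.4, 0.4, 0.4]
width: 0.21
```

Run:
```python
from h import *
plan(-95,-78,2,90)
crop('side','s6',(230,140,420,310),4)
print(w2t(onplane('side',(230+428/4,140+352/4),.057)))
```

```text
t 7.07 at [-96.4 -79.7  52.3] F [0.4 0.4 0.4] w 0.21 shift [-0.0014  0.0019  0.0503] turn [-0.0012 -0.0003 -0.0017]
[ 35.9 -11.8   5. ]
```

View pics/s6.png

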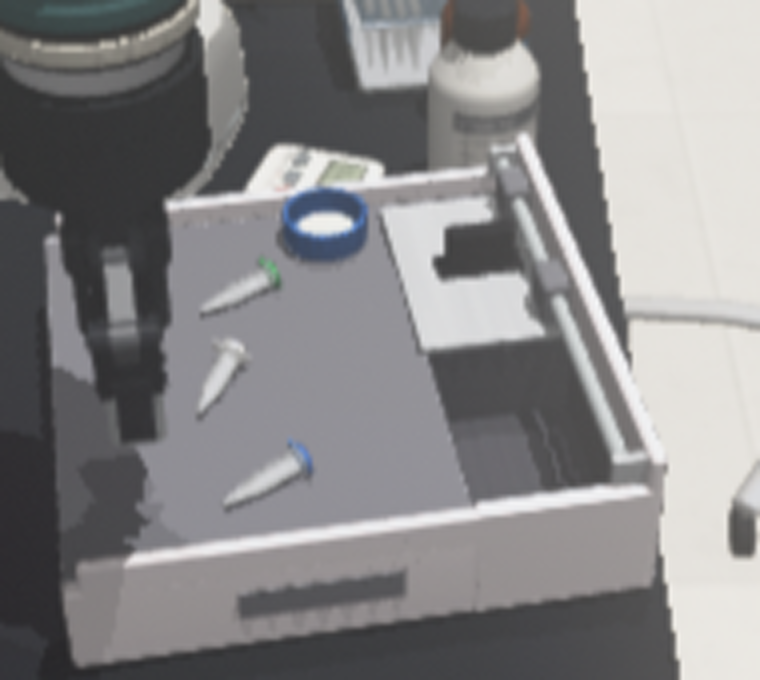

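Emit:
apply_moves(
  plan=[
    [[0,0,0.01,0,0,0,0.58],[0,0,0.02,0,0,0,0.58],[0,0,0.03,0,0,0,0.58],[0,0,0.04,0,0,0,0.58],[0,0,0.046,0,0,0,0.58],[0,0,0.05,0,0,0,0.58],[0,0,0.05,0,0,0,0.58],[0,0,0.05,0,0,0,0.58]],
  ],
)

```text
time: 7.78
tool_pos: [0.4296, -0.2231, 0.0523]
tcp_rot: [0.278, -3.126, 0.001]
wrist_force: [0.5, 0.4, 1.7]
width: 0.206
```

Run:
```python
from h import *
plan(-30,-75,2,90)
crop('side','s7',(230,140,420,310),4)
```

```text
t 7.78 at [-93.5 -76.9   0.3] F [0.5 0.4 1.7] w 0.21 shift [-0.0635  0.0019 -0.0019] turn [-0.     -0.0009 -0.0004]
```

View pics/s7.png

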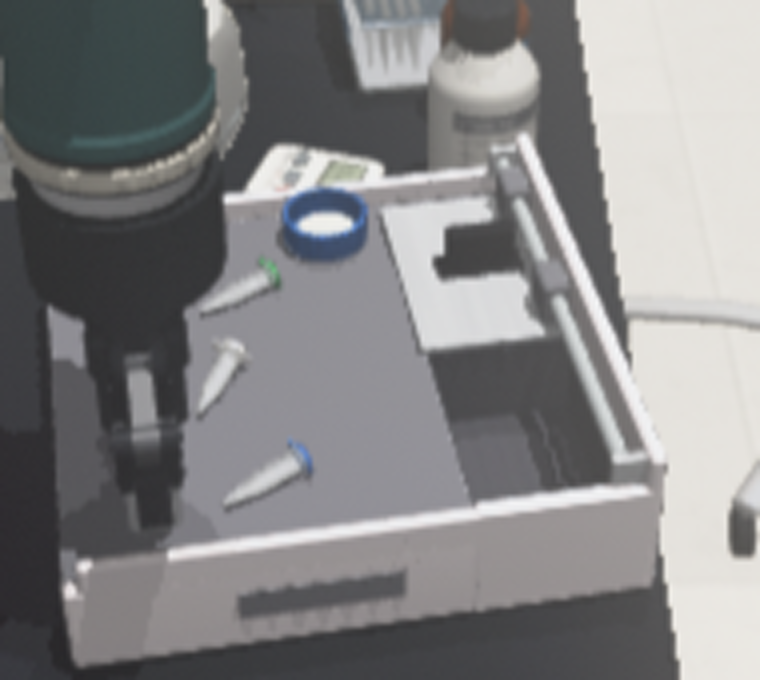

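Emit:
apply_moves(
  plan=[
    [[-0.008,0,-0.002,0,0,0,0.58],[-0.016,0,-0.002,0,0,0,0.58],[-0.024,0,-0.002,0,0,0,0.58],[-0.031,0,-0.002,0,0,0,0.58],[-0.038,0.001,-0.002,0,0,0,0.58],[-0.045,0.002,-0.002,0,0,0,0.58],[-0.052,0.002,-0.002,0,0,0,0.58],[-0.06,0.003,-0.002,0,0,0,0.58]],
  ],
)

```text
time: 8.5
tool_pos: [0.4881, -0.2095, 0.0538]
tcp_rot: [0.277, -3.126, 0.0]
wrist_force: [-0.4, 0.9, -0.4]
width: 0.211
```

Run:
```python
from h import *
plan(20,-70,2,90)
crop('side','s8',(230,140,420,310),4)
```

```text
t 8.5 at [-33.6 -73.9   1.8] F [-0.4  0.9 -0.4] w 0.21 shift [-0.0536  0.004  -0.0004] turn [ 0.0001 -0.0011 -0.0006]
```

View pics/s8.png

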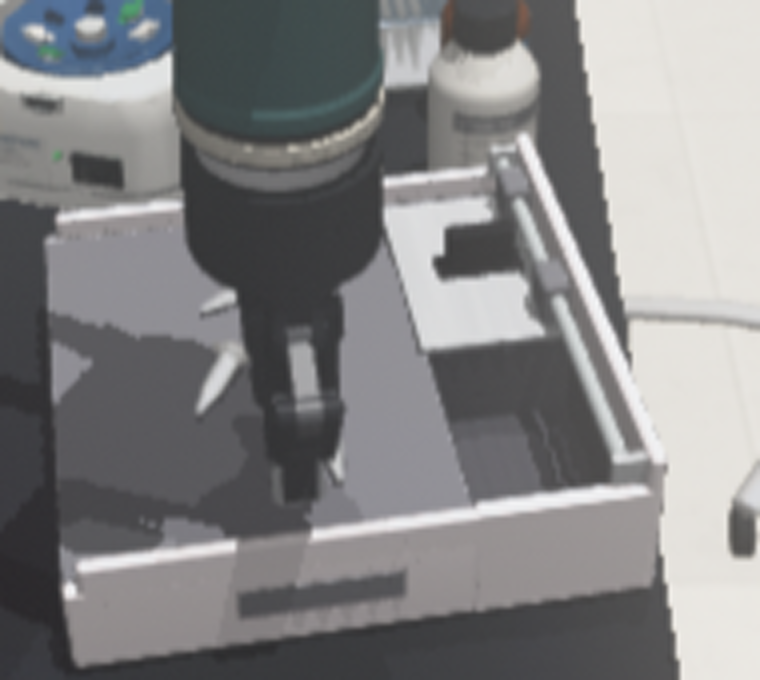

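Emit:
apply_moves(
  plan=[
    [[-0.008,0,0,0,0,0,0.58],[-0.016,0,0,0,0,0,0.58],[-0.024,0.001,0,0,0,0,0.58],[-0.032,0.001,0,0,0,0,0.58],[-0.04,0.001,0,0,0,0,0.58],[-0.048,0.002,0,0,0,0,0.58],[-0.056,0.002,0,0,0,0,0.58],[-0.064,0.002,0,0,0,0,0.58]],
  ],
)

```text
time: 9.22
tool_pos: [0.551, -0.1963, 0.0538]
tcp_rot: [0.277, -3.126, 0.0]
wrist_force: [1.1, 0.1, -0.5]
width: 0.216
```

Run:
```python
from h import *
plan(42,-70,2,90)
crop('side','s9',(230,140,420,310),4)
```

```text
t 9.22 at [ 30.6 -72.1   1.8] F [ 1.1  0.1 -0.5] w 0.22 shift [-0.0113  0.0021 -0.0003] turn [ 0.     -0.001  -0.0006]
```

View pics/s9.png

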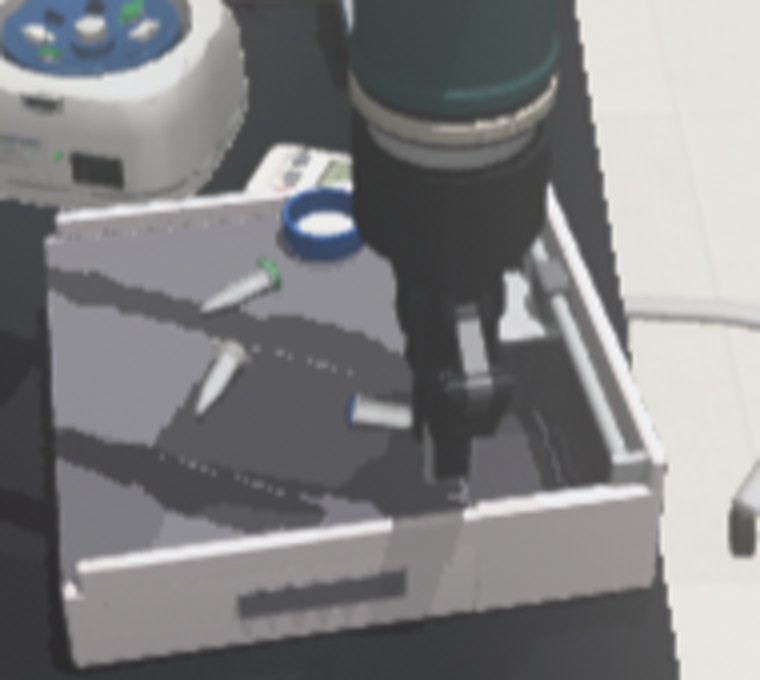

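Emit:
apply_moves(
  plan=[
    [[0,-0.003,-0.01,0,0,0,0.58],[0,-0.003,-0.03,0,0,0,0.58],[0,-0.003,-0.05,0,0,0,0.58],[0.04,0,-0.06,0,0,0,0.58],[0.08,0,-0.06,0,0,0,0.58],[0.12,0.01,-0.06,0,0,0,0.58],[0.13,0.02,-0.05,0,0,0,0.58],[0.13,0.02,-0.05,0,0,0,0.58]],
  ],
)

```text
time: 9.93
tool_pos: [0.4139, -0.1981, 0.1029]
tcp_rot: [0.274, -3.122, -0.004]
wrist_force: [-0.5, 0.8, -1.2]
width: 0.212
```

Run:
```python
from h import *
plan(-60,-50,2,90)
crop('side','s10',(230,140,420,310),4)
```

```text
t 9.93 at [-104.5  -49.5   50.9] F [-0.5  0.8 -1.2] w 0.21 shift [-0.0449 -0.0005  0.0485] turn [ 0.001  -0.0023 -0.0012]
```

View pics/s10.png

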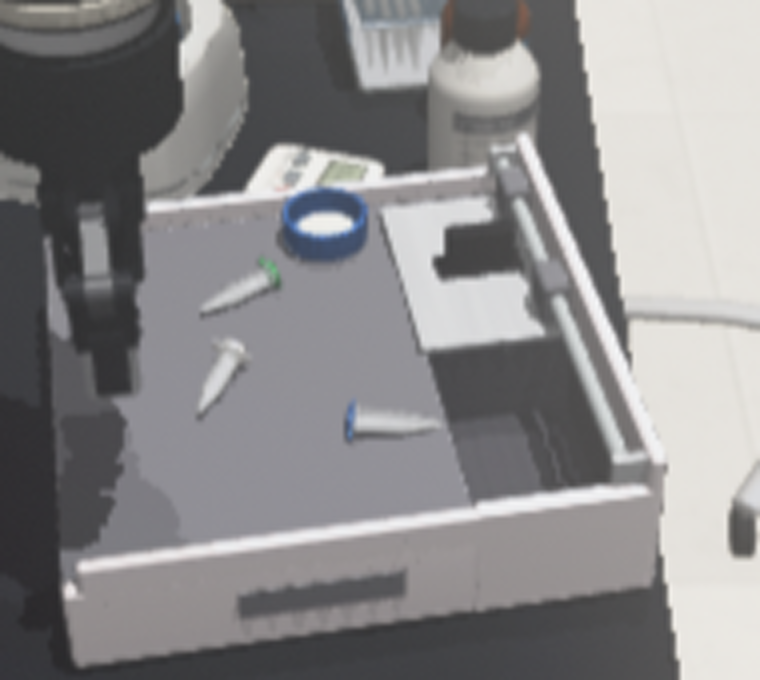

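Run:
```python
from h import *
c=lambda u,v,z:w2t(onplane('side',(230+u/4,140+v/4),.052+z/1e3))
print('blue',c(350,422,7),c(440,424,4)); print('white',c(230,350,7),c(200,412,4)); print('green',c(268,272,7),c(203,311,4))
plan(-40,-55,2,90)
```

```text
blue [ -6.9 -53.    7. ] [ 32.1 -58.1   4. ]
white [-53.3   3.3   7. ] [-70.6 -32.    4. ]
green [-29.2  56.5   7. ] [-62.7  36.6   4. ]
t 9.98 at [-102.   -51.    51.9] F [0.5 0.1 0.6] w 0.21 shift [-0.0622 -0.0039  0.0497] turn [ 0.0003 -0.0014 -0.001 ]
```

Emit:
apply_moves(
  plan=[
    [[-0.035,-0.002,0,0,0,0,0.74],[-0.063,-0.002,0,0,0,0,0.74],[-0.063,-0.002,0.012,0,0,0,0.74],[-0.063,-0.002,0.026,0,0,0,0.74],[-0.063,-0.002,0.038,0,0,0,0.74],[-0.063,-0.002,0.046,0,0,0,0.74],[-0.063,-0.002,0.0495,0,0,0,0.74],[-0.063,-0.002,0.0495,0,0,0,0.74]],
  ],
)

```text
time: 10.65
tool_pos: [0.4802, -0.1904, 0.0533]
tcp_rot: [0.277, -3.124, -0.001]
wrist_force: [0.8, -0.3, 0.5]
width: 0.13
```

Run:
```python
from h import *
plan(-5,-54,2,90)
crop('side','s11',(230,140,420,310),4)
```

```text
t 10.65 at [-37.9 -53.7   1.3] F [ 0.8 -0.3  0.5] w 0.13 shift [-0.0329 -0.0003 -0.0009] turn [ 0.0004 -0.0016 -0.0007]
```

View pics/s11.png

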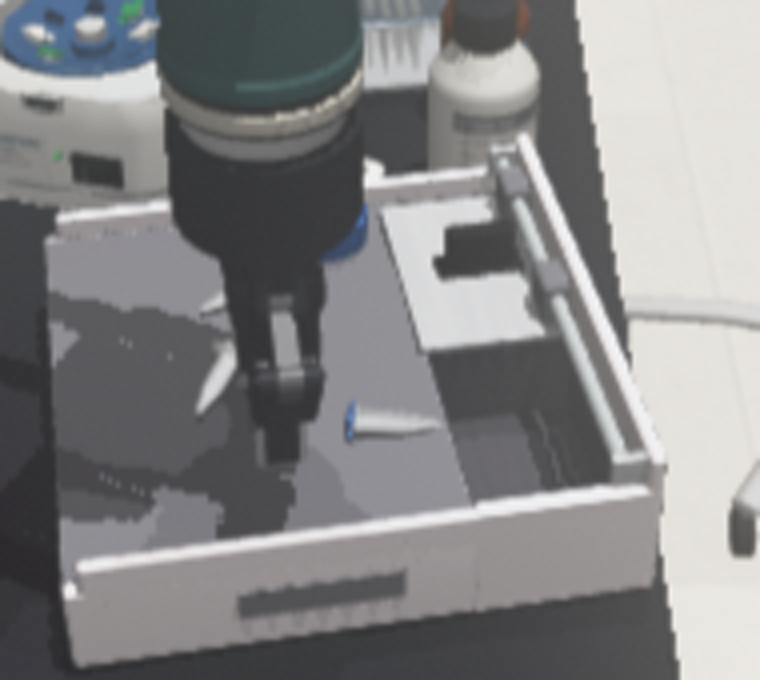

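Emit:
apply_moves(
  plan=[
    [[-0.008,0,0,0,0,0,0.74],[-0.016,0,0,0,0,0,0.74],[-0.023,-0.0005,0,0,0,0,0.74],[-0.03,-0.001,0,0,0,0,0.74],[-0.037,-0.002,0,0,0,0,0.74],[-0.044,-0.003,0,0,0,0,0.74],[-0.051,-0.004,0,0,0,0,0.74],[-0.058,-0.005,0,0,0,0,0.74]],
  ],
)

```text
time: 11.37
tool_pos: [0.5398, -0.1852, 0.0543]
tcp_rot: [0.277, -3.126, 0.0]
wrist_force: [-1.2, 0.7, -0.1]
width: 0.13
```

Run:
```python
from h import *
plan(40,-60,2,90)
crop('side','s12',(230,140,420,310),4)
```

```text
t 11.37 at [ 21.6 -59.2   2.3] F [-1.2  0.7 -0.1] w 0.13 shift [-0.0184 -0.0008  0.0002] turn [ 0.     -0.001  -0.0006]
```

View pics/s12.png

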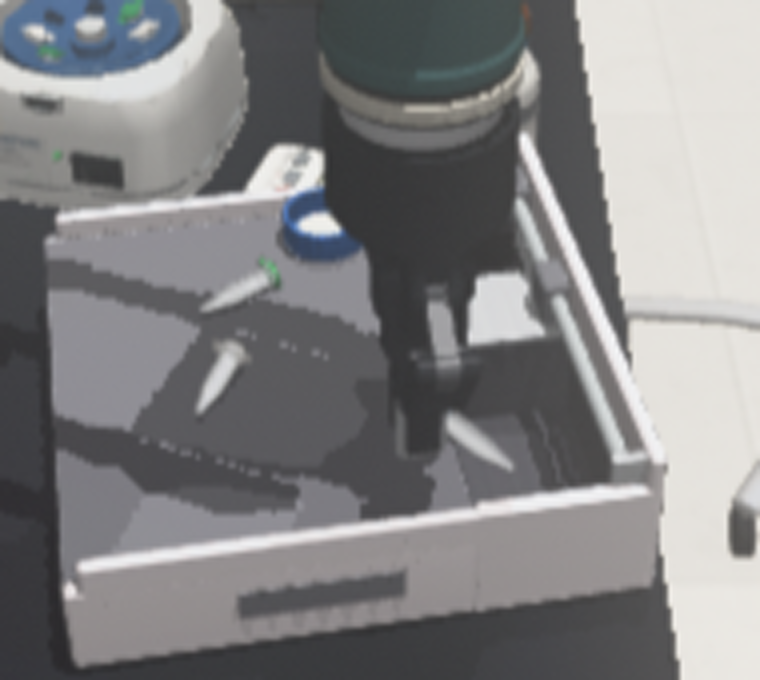

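Emit:
apply_moves(
  plan=[
    [[-0.005,0.001,0,0,0,0,0.74],[-0.01,0.002,0,0,0,0,0.74],[-0.015,0.003,0,0,0,0,0.74],[-0.02,0.003,0,0,0,0,0.74],[-0.025,0.003,0,0,0,0,0.74],[-0.025,0.003,0,0,0,0,0.74],[-0.02,0.003,-0.01,0,0,0,0.74],[0,0.003,-0.04,0,0,0,0.74]],
  ],
)

```text
time: 12.08
tool_pos: [0.5366, -0.1809, 0.0908]
tcp_rot: [0.278, -3.119, -0.005]
wrist_force: [0.2, 0.7, 0.1]
width: 0.13
```

Emit:
apply_moves(
  plan=[
    [[0.03,0.02,-0.02,0,0,0,0.58],[0.06,0.04,-0.02,0,0,0,0.58],[0.1,0.05,-0.02,0,0,0,0.58],[0.125,0.06,-0.02,0,0,0,0.58],[0.125,0.06,-0.02,0,0,0,0.58],[0.125,0.06,-0.02,0,0,0,0.58],[0.125,0.06,-0.02,0,0,0,0.58],[0.125,0.06,-0.02,0,0,0,0.58]],
  ],
)

```text
time: 12.75
tool_pos: [0.4065, -0.1458, 0.1157]
tcp_rot: [0.277, -3.128, 0.002]
wrist_force: [-1.1, -0.5, 0.1]
width: 0.206
```

Run:
```python
from h import *
plan(-95,0,2,90)
crop('side','s13',(230,140,420,310),4)
```

```text
t 12.75 at [-102.5    3.3   63.7] F [-1.1 -0.5  0.1] w 0.21 shift [-0.0076 -0.0032  0.0616] turn [-0.0004 -0.0004 -0.0006]
```

View pics/s13.png

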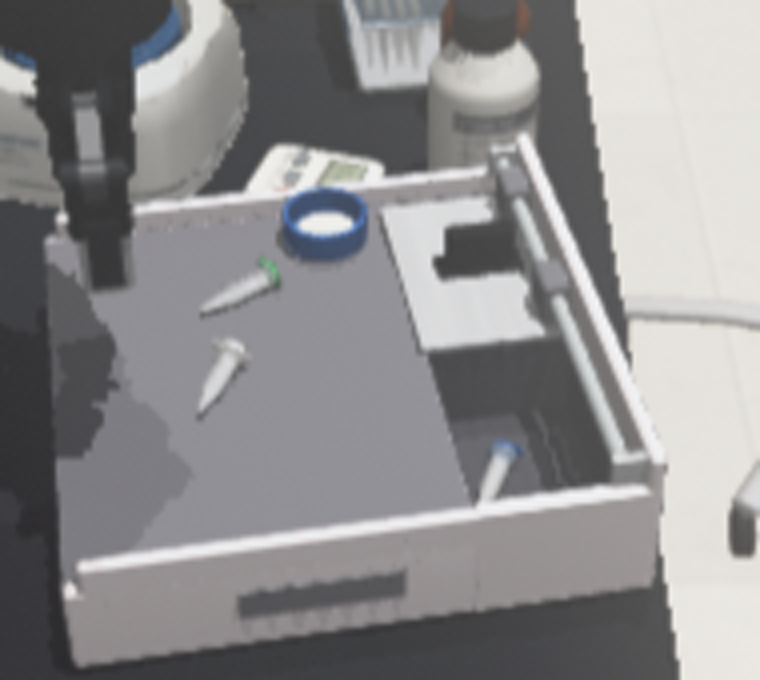

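Run:
```python
from h import *
plan(-87.5,7,50,63)
```

```text
t 12.8 at [-102.6    3.3   63.4] F [-0.  -0.5  0.3] w 0.21 shift [-0.0151  0.0037  0.0134] turn [-0.0004 -0.0005  0.1494]
```

Emit:
apply_moves(
  plan=[
    [[-0.015,0.004,0.005,0,0,0.149,0.6],[-0.015,0.004,0.013,0,0,0.149,0.6],[-0.015,0.004,0.022,0,0,0.149,0.6],[-0.015,0.004,0.033,0,0,0.149,0.6],[-0.015,0.004,0.044,0,0,0.149,0.6],[-0.015,0.004,0.053,0,0,0.149,0.6],[-0.015,0.004,0.0605,0,0,0.149,0.6],[-0.015,0.004,0.0605,0,0,0.149,0.6]],
  ],
)

```text
time: 13.47
tool_pos: [0.419, -0.1387, 0.053]
tcp_rot: [-0.452, -3.105, 0.001]
wrist_force: [-0.7, -0.6, 0.5]
width: 0.2
```

Run:
```python
from h import *
plan(-60,-7,2,63)
crop('side','s14',(230,140,420,310),4)
```

```text
t 13.47 at [-89.    8.1   1. ] F [-0.7 -0.6  0.5] w 0.2 shift [-0.0327 -0.0004 -0.0011] turn [-0.0004 -0.0013  0.001 ]
```

View pics/s14.png

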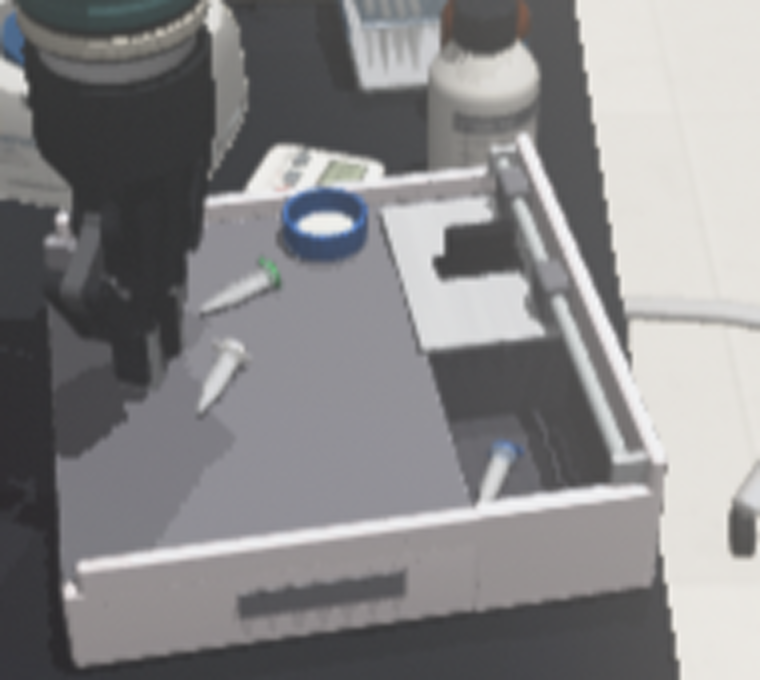

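Emit:
apply_moves(
  plan=[
    [[-0.008,0,-0.001,0,0,0,0.6],[-0.015,0,-0.001,0,0,0,0.6],[-0.022,0,-0.001,0,0,0,0.6],[-0.029,0,-0.001,0,0,0,0.6],[-0.036,0,-0.001,0,0,0,0.6],[-0.043,0,-0.001,0,0,0,0.6],[-0.05,0,-0.001,0,0,0,0.6],[-0.057,0,-0.001,0,0,0,0.6]],
  ],
)

```text
time: 14.18
tool_pos: [0.4743, -0.1553, 0.055]
tcp_rot: [-0.455, -3.105, 0.002]
wrist_force: [0.0, 0.5, -0.2]
width: 0.202
```

Run:
```python
from h import *
plan(20,-45,2,63)
crop('side','s15',(230,140,420,310),4)
```

```text
t 14.18 at [-37.5 -18.1   3. ] F [ 0.   0.5 -0.2] w 0.2 shift [-0.0634  0.0021  0.0008] turn [-0.0005 -0.0009  0.0004]
```

View pics/s15.png

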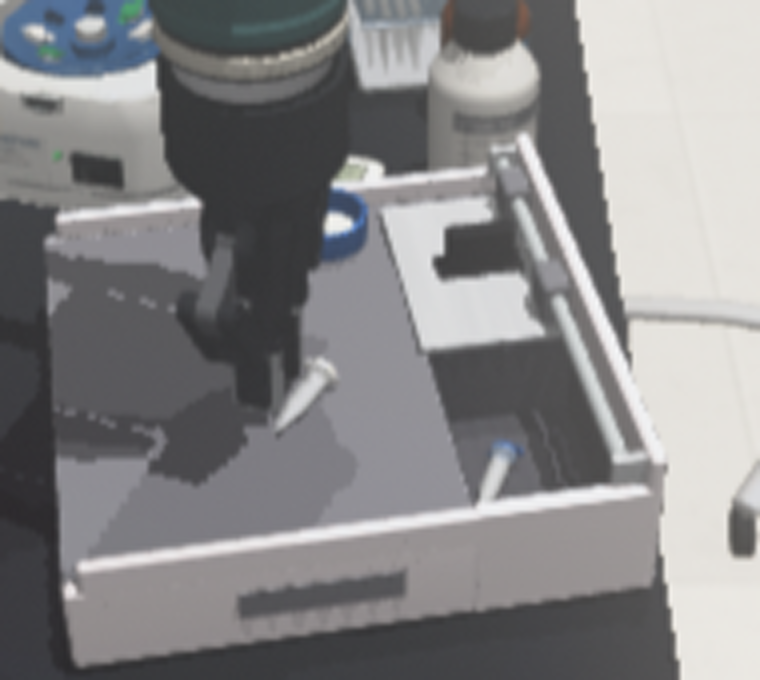

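Emit:
apply_moves(
  plan=[
    [[-0.005,0,0,0,0,0,0.6],[-0.01,0,0.0005,0,0,0,0.6],[-0.015,0,0.0005,0,0,0,0.6],[-0.02,0,0.0005,0,0,0,0.6],[-0.025,0,0.0005,0,0,0,0.6],[-0.03,0,0.0005,0,0,0,0.6],[-0.035,0,0.0005,0,0,0,0.6],[-0.038,0,0.0005,0,0,0,0.6]],
  ],
)

```text
time: 14.9
tool_pos: [0.5108, -0.1662, 0.0545]
tcp_rot: [-0.455, -3.106, 0.002]
wrist_force: [-0.2, -0.1, -0.1]
width: 0.195
```

Run:
```python
from h import *
plan(20,-45,2,63)
crop('side','s16',(230,140,420,310),4)
```

```text
t 14.9 at [ -3.6 -35.4   2.5] F [-0.2 -0.1 -0.1] w 0.2 shift [-0.0254  0.0021  0.0004] turn [-0.0005 -0.0007  0.0004]
```

View pics/s16.png

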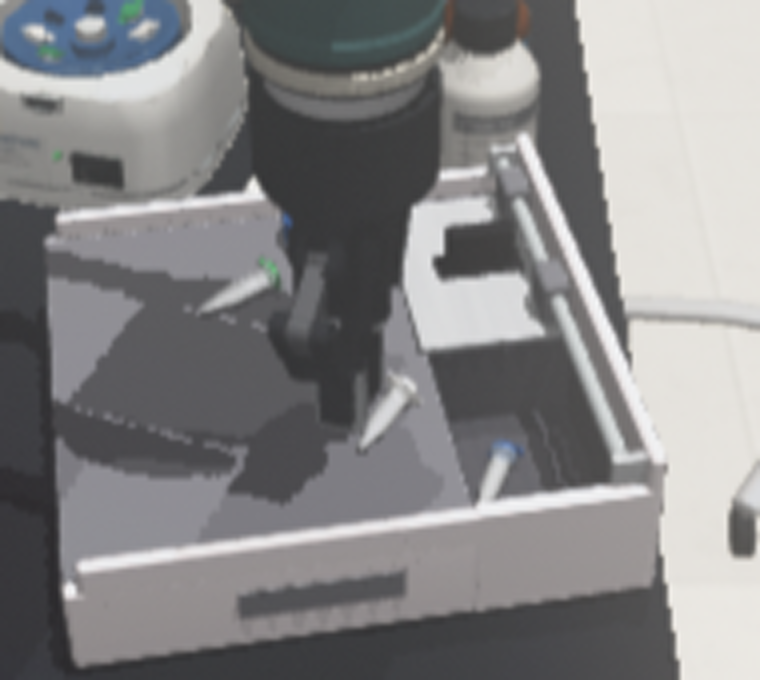

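Emit:
apply_moves(
  plan=[
    [[-0.006,0,0,0,0,0,0.6],[-0.012,0,0,0,0,0,0.6],[-0.018,0,0,0,0,0,0.6],[-0.024,0,0,0,0,0,0.6],[-0.03,0,0,0,0,0,0.6],[-0.036,0,0,0,0,0,0.6],[-0.041,0,0,0,0,0,0.6],[-0.044,0,0,0,0,0,0.6]],
  ],
)

```text
time: 15.62
tool_pos: [0.553, -0.1789, 0.0543]
tcp_rot: [-0.455, -3.106, 0.002]
wrist_force: [-0.3, -0.0, 0.4]
width: 0.2
```

Run:
```python
from h import *
plan(-80,80,60,45)
crop('side','s17',(230,140,420,310),4)
```

```text
t 15.62 at [ 35.7 -55.3   2.3] F [-0.3 -0.   0.4] w 0.2 shift [ 0.1646  0.0682 -0.0574] turn [-0.0006 -0.0007  0.1004]
```

View pics/s17.png

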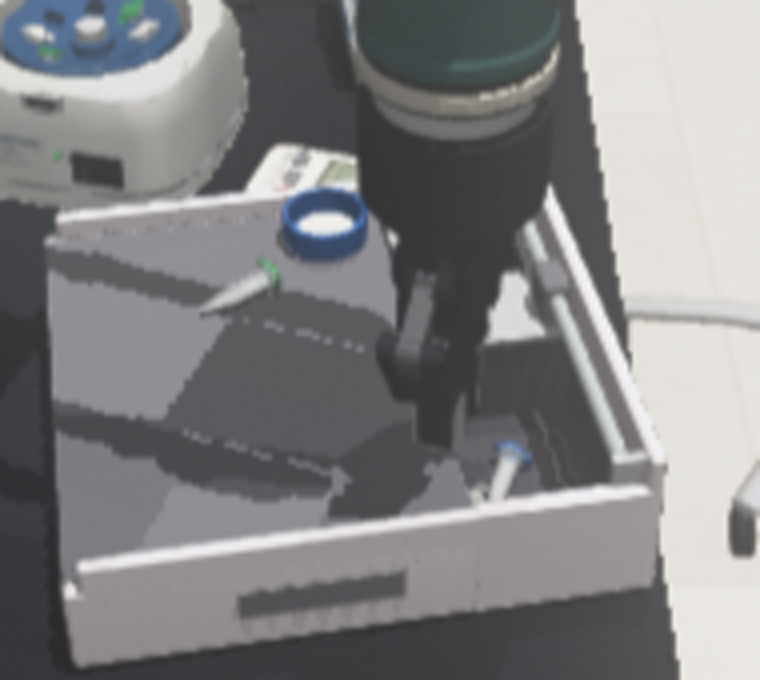

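Run:
```python
from h import *
plan(-61,76,60,40)
```

```text
t 15.67 at [ 36.  -55.5   2.4] F [ 0.9 -0.   0.8] w 0.2 shift [ 0.1462  0.0732 -0.0574] turn [-0.0006 -0.0005  0.1282]
```

Emit:
apply_moves(
  plan=[
    [[0,0,-0.02,0,0,0,0.6],[0,0,-0.045,0,0,0,0.6],[0.03,0.015,-0.06,0,0,0.03,0.6],[0.065,0.033,-0.06,0,0,0.06,0.6],[0.1,0.05,-0.06,0,0,0.09,0.6],[0.135,0.066,-0.06,0,0,0.128,0.6],[0.146,0.073,-0.058,0,0,0.128,0.6],[0.146,0.073,-0.058,0,0,0.128,0.6]],
  ],
)

```text
time: 16.33
tool_pos: [0.4302, -0.0647, 0.1116]
tcp_rot: [-1.061, -2.951, 0.002]
wrist_force: [1.1, 0.5, 0.6]
width: 0.201
```

Run:
```python
from h import *
plan(-61,76,2,40)
crop('side','s18',(230,140,420,310),4)
c=lambda u,v,z:w2t(onplane('side',(230+u/4,140+v/4),.052+z/1e3))
```

```text
t 16.33 at [-64.8  78.9  59.6] F [1.1 0.5 0.6] w 0.2 shift [-0.0049  0.0013  0.0576] turn [-0.001  -0.0014  0.0012]
```

View pics/s18.png

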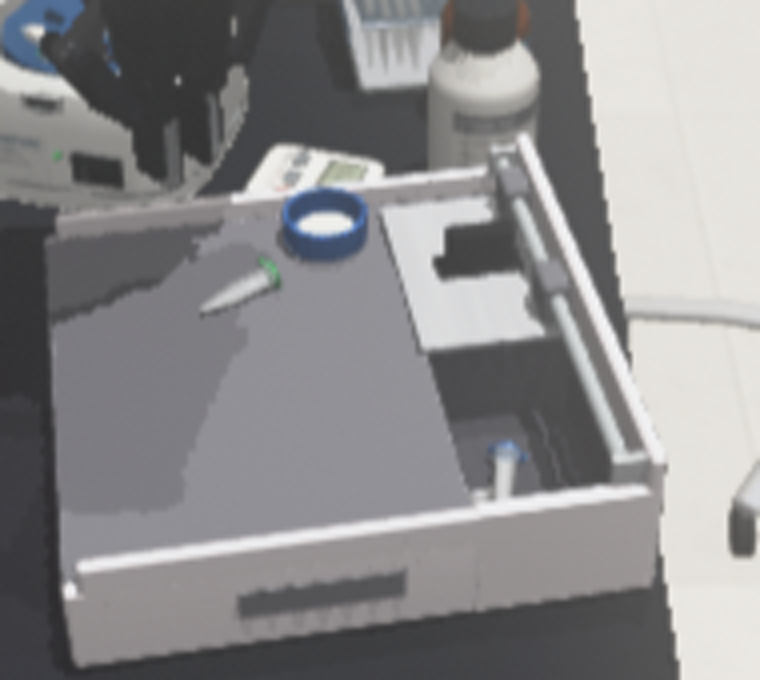

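Both tubes are in the well; the gripper is behind the green tube (cap 268,272; tip 203,311). Descending.

Emit:
apply_moves(
  plan=[
    [[-0.003,0.001,0.01,0,0,0.001,0.6],[-0.003,0.001,0.022,0,0,0.001,0.6],[-0.003,0.001,0.034,0,0,0.001,0.6],[-0.003,0.001,0.046,0,0,0.001,0.6],[-0.003,0.001,0.054,0,0,0.001,0.6],[-0.003,0.001,0.057,0,0,0.001,0.6],[-0.003,0.001,0.057,0,0,0.001,0.6],[-0.003,0.001,0.057,0,0,0.001,0.6]],
  ],
)

```text
time: 17.05
tool_pos: [0.4368, -0.0683, 0.0555]
tcp_rot: [-1.072, -2.95, 0.003]
wrist_force: [0.1, -0.1, 0.6]
width: 0.202
```

Run:
```python
from h import *
plan(-61,76,2,40)
crop('side','s19',(230,140,420,310),4)
```

```text
t 17.05 at [-59.   74.1   3.5] F [ 0.1 -0.1  0.6] w 0.2 shift [ 0.0027 -0.0003  0.0015] turn [-0.0008 -0.0007 -0.0009]
```

View pics/s19.png

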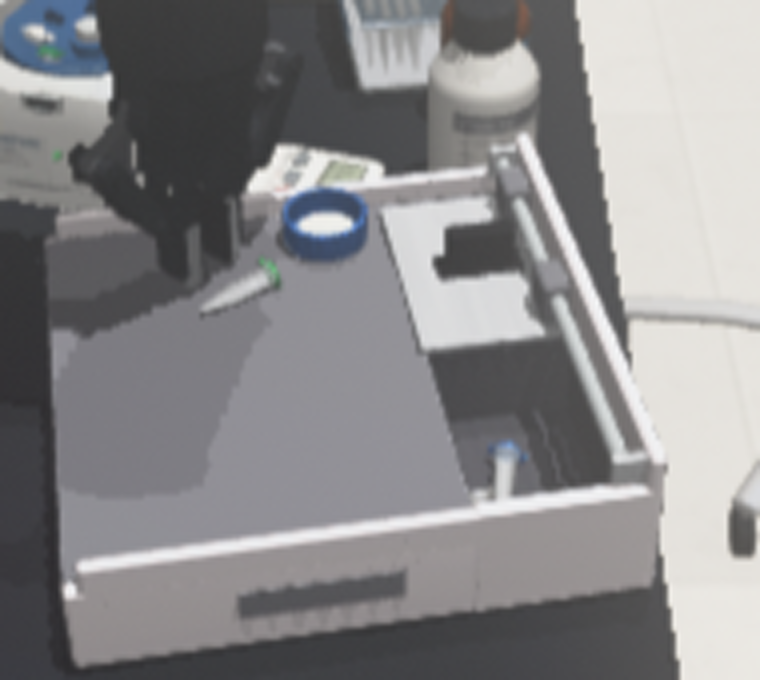

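Emit:
apply_moves(
  plan=[
    [[-0.006,0.003,0.001,0,0,0,0.6],[-0.012,0.003,0.001,0,0,0,0.6],[-0.018,0.003,0.001,0,0,0,0.6],[-0.024,0.003,0.001,0,0,0,0.6],[-0.029,0.003,0.001,0,0,0,0.6],[-0.034,0.003,0.001,0,0,0,0.6],[-0.039,0.003,0.001,0,0,0,0.6],[-0.044,0.003,0.001,0,0,0,0.6]],
  ],
)

```text
time: 17.77
tool_pos: [0.4722, -0.0942, 0.0545]
tcp_rot: [-1.071, -2.95, 0.002]
wrist_force: [-0.5, 0.5, -0.6]
width: 0.199
```

Run:
```python
from h import *
plan(33,-40,2,40)
crop('side','s20',(230,140,420,310),4)
```

```text
t 17.77 at [-28.7  42.4   2.5] F [-0.5  0.5 -0.6] w 0.2 shift [-0.1028 -0.0054  0.0003] turn [-0.0008 -0.0007 -0.0009]
```

View pics/s20.png

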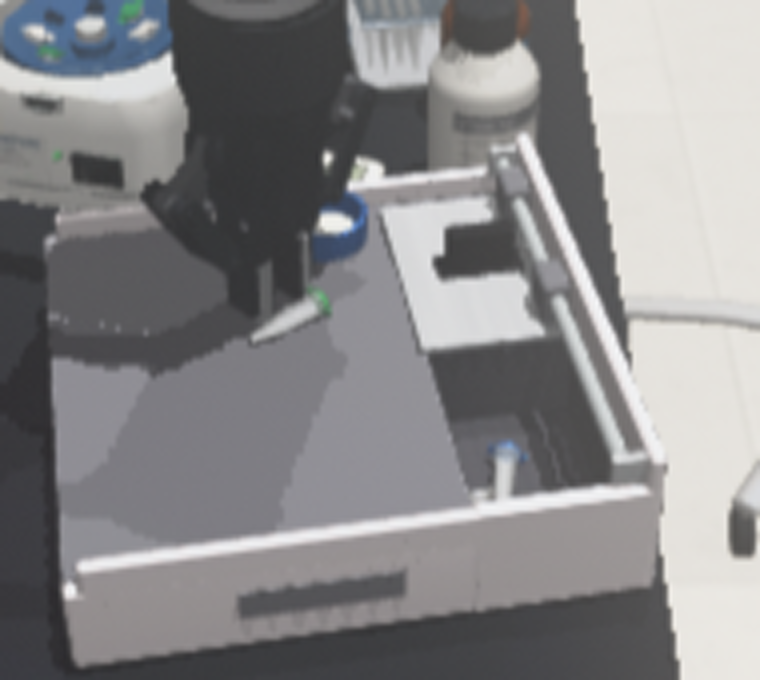

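Emit:
apply_moves(
  plan=[
    [[-0.006,0,0,0,0,0,0.6],[-0.012,0,0,0,0,0,0.6],[-0.018,0,0,0,0,0,0.6],[-0.024,0,0,0,0,0,0.6],[-0.03,0,0,0,0,0,0.6],[-0.036,0,0,0,0,0,0.6],[-0.042,0,0,0,0,0,0.6],[-0.048,0,0,0,0,0,0.6]],
  ],
)

```text
time: 18.48
tool_pos: [0.5092, -0.125, 0.0544]
tcp_rot: [-1.071, -2.95, 0.003]
wrist_force: [-0.1, 0.1, 0.3]
width: 0.195
```

Run:
```python
from h import *
plan(33,-42,2,40)
crop('side','s21',(230,140,420,310),4)
```

```text
t 18.48 at [2.2 5.5 2.4] F [-0.1  0.1  0.3] w 0.2 shift [-0.0562 -0.0067  0.0003] turn [-0.0008 -0.0006 -0.0008]
```

View pics/s21.png

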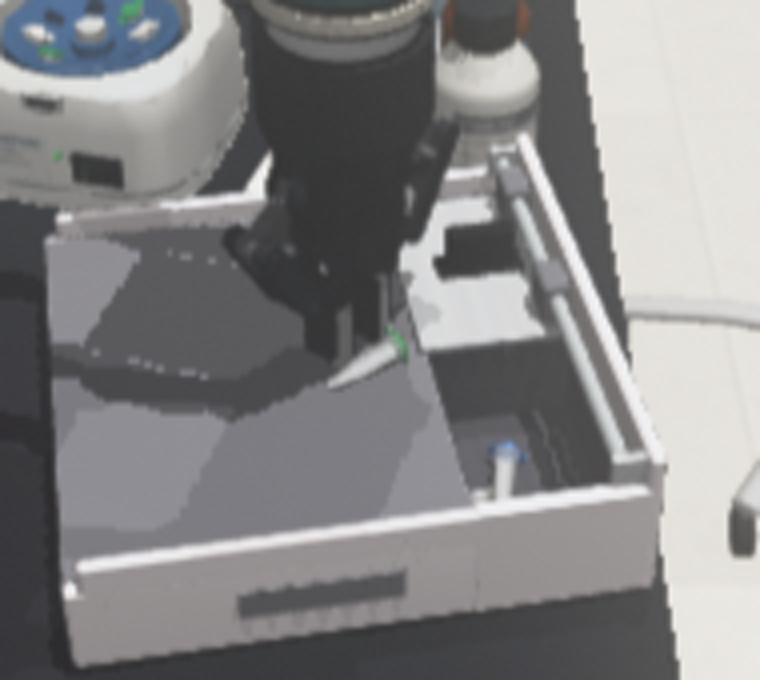

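Emit:
apply_moves(
  plan=[
    [[-0.003,-0.0005,0,0,0,0.012,0.6],[-0.006,-0.001,0,0,0,0.024,0.6],[-0.009,-0.0015,0,0,0,0.036,0.6],[-0.012,-0.002,0,0,0,0.048,0.6],[-0.015,-0.0025,0,0,0,0.06,0.6],[-0.018,-0.003,0,0,0,0.072,0.6],[-0.021,-0.0035,0,0,0,0.083,0.6],[-0.0246,-0.0043,0,0,0,0.083,0.6]],
  ],
)

```text
time: 19.2
tool_pos: [0.5248, -0.1438, 0.0543]
tcp_rot: [-1.447, -2.786, 0.003]
wrist_force: [-0.4, 0.7, 0.3]
width: 0.201
```

Run:
```python
from h import *
plan(33,-42,2,40)
crop('side','s22',(230,140,420,310),4)
```

```text
t 19.2 at [ 14.3 -15.8   2.3] F [-0.4  0.7  0.3] w 0.2 shift [-0.0317  0.006   0.0002] turn [-0.0009 -0.0006 -0.0841]
```

View pics/s22.png

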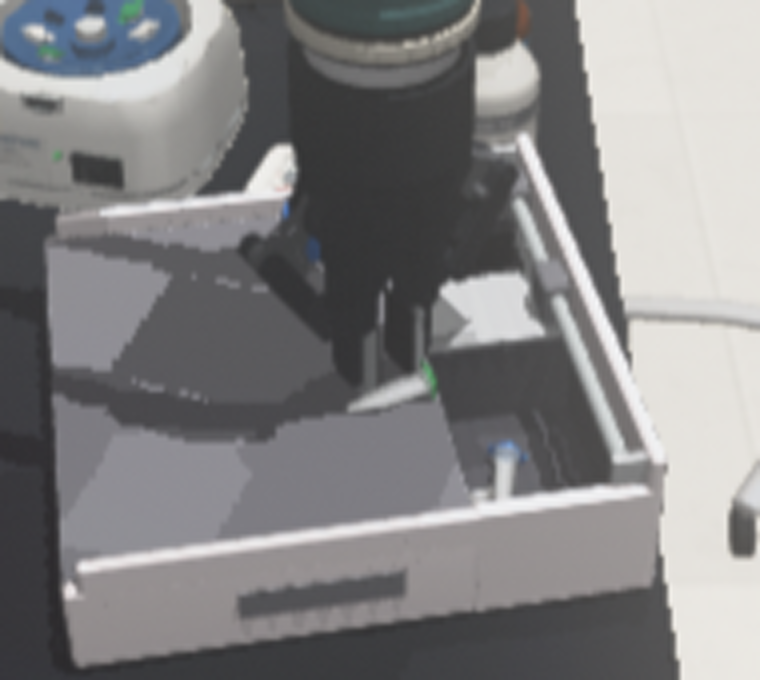

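Run:
```python
from h import *
c=lambda u,v,z:w2t(onplane('side',(230+u/4,140+v/4),.052+z/1e3))
print(c(430,380,7),c(350,408,4))
```

```text
[ 32.6 -32.6   7. ] [ -5.  -41.1   4. ]
```

Run:
```python
from h import *
plan(-36,-47,45,97)
```

```text
t 19.25 at [ 14.8 -16.5   2.5] F [ 0.7 -0.1  1.3] w 0.2 shift [-0.0062 -0.059  -0.0424] turn [-0.0006 -0.0007 -0.4003]
```

Emit:
apply_moves(
  plan=[
    [[0.006,0,0,0,0,0,0.6],[0.008,0,-0.01,0,0,0,0.6],[0.008,0,-0.04,0,0,-0.03,1],[0,-0.02,-0.045,0,0,-0.07,1],[-0.006,-0.04,-0.045,0,0,-0.11,1],[-0.006,-0.059,-0.045,0,0,-0.15,1],[-0.006,-0.059,-0.045,0,0,-0.19,1],[-0.006,-0.059,-0.045,0,0,-0.23,1]],
  ],
)

```text
time: 19.92
tool_pos: [0.4791, -0.1827, 0.1003]
tcp_rot: [-0.364, -3.118, 0.001]
wrist_force: [0.1, 0.6, 0.6]
width: -0.002
```

Run:
```python
from h import *
plan(-36,-47,3,97)
```

```text
t 19.92 at [-37.7 -46.   48.3] F [0.1 0.6 0.6] w -0.0 shift [-0.0021 -0.0002  0.0453] turn [-0.0002 -0.001  -0.1698]
```

Emit:
apply_moves(
  plan=[
    [[-0.002,0,0.005,0,0,-0.035,1],[-0.002,0,0.01,0,0,-0.07,1],[-0.002,0,0.018,0,0,-0.105,1],[-0.002,0,0.026,0,0,-0.14,1],[-0.002,0,0.034,0,0,-0.17,1],[-0.002,0,0.042,0,0,-0.17,1],[-0.002,0,0.046,0,0,-0.17,1],[-0.002,0,0.046,0,0,-0.17,1]],
  ],
)

```text
time: 20.58
tool_pos: [0.4809, -0.1824, 0.0527]
tcp_rot: [0.46, -3.103, -0.002]
wrist_force: [-0.2, -0.6, -0.2]
width: 0.002
```

Run:
```python
from h import *
plan(-18,-44,2,97)
crop('side','s23',(230,140,420,310),4)
```

```text
t 20.58 at [-35.8 -46.    0.7] F [-0.2 -0.6 -0.2] w 0.0 shift [-0.0179 -0.0001 -0.0014] turn [ 0.0006 -0.0015 -0.0022]
```

View pics/s23.png

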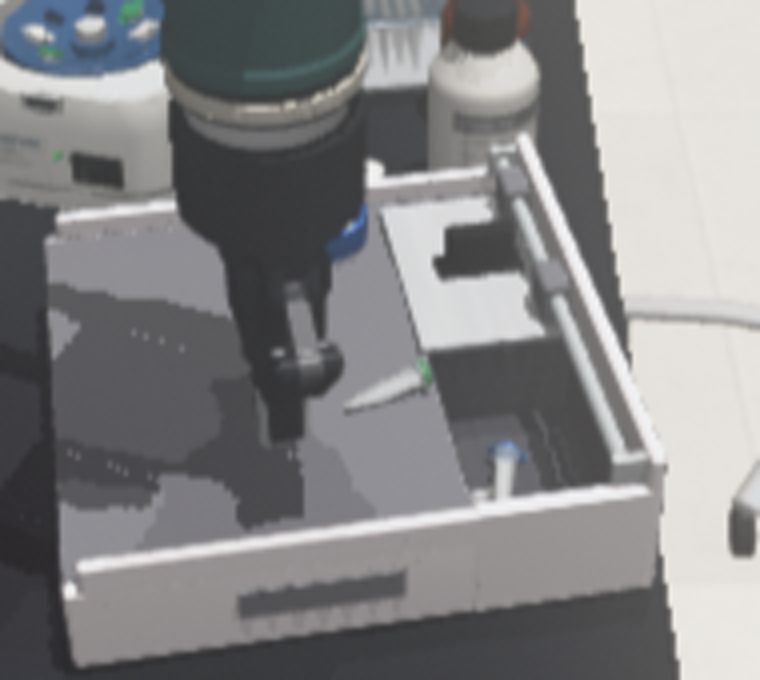

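Emit:
apply_moves(
  plan=[
    [[-0.006,0.002,-0.001,0,0,0,1],[-0.012,0.002,-0.001,0,0,0,1],[-0.018,0.002,-0.001,0,0,0,1],[-0.022,0.002,-0.001,0,0,0,1],[-0.026,0.0025,-0.001,0,0,0,1],[-0.03,0.003,-0.001,0,0,0,1],[-0.034,0.003,-0.001,0,0,0,1],[-0.038,0.003,-0.001,0,0,0,1]],
  ],
)

```text
time: 21.3
tool_pos: [0.5177, -0.1689, 0.0543]
tcp_rot: [0.463, -3.104, 0.0]
wrist_force: [-0.1, -0.2, -0.5]
width: -0.002
```

Run:
```python
from h import *
plan(8,-40,2,97)
crop('side','s24',(230,140,420,310),4)
```

```text
t 21.3 at [  2.8 -39.2   2.3] F [-0.1 -0.2 -0.5] w -0.0 shift [-0.0051 -0.0014  0.0003] turn [ 0.0001 -0.0011 -0.0015]
```

View pics/s24.png

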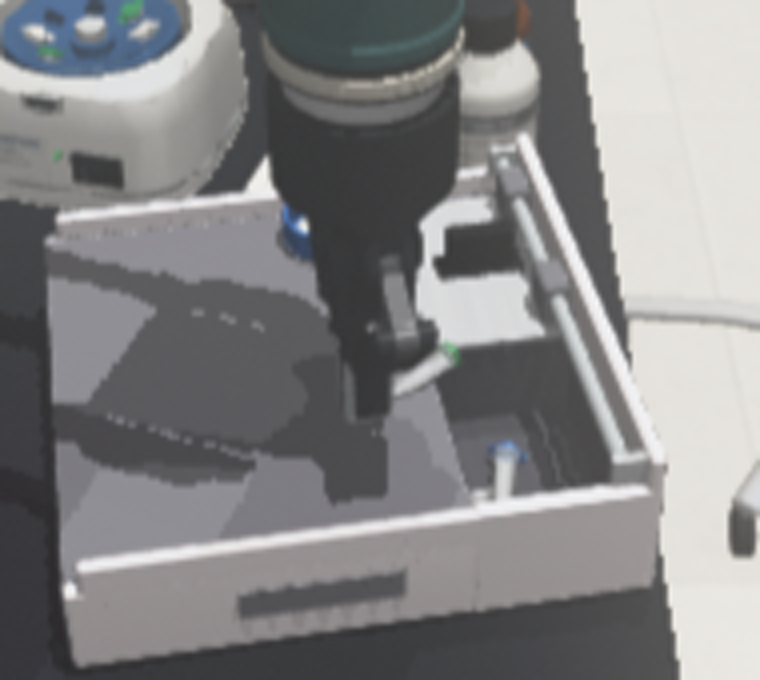

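Emit:
apply_moves(
  plan=[
    [[-0.003,0,0,0,0,0,1],[-0.006,0,0,0,0,0,1],[-0.009,0,0,0,0,0,1],[-0.012,0,0,0,0,0,1],[-0.015,0,0,0,0,0,1],[-0.015,0,0,0,0,0,1],[-0.015,0,0,0,0,0,1],[-0.015,0,0,0,0,0,1]],
  ],
)

```text
time: 22.02
tool_pos: [0.5317, -0.1647, 0.0543]
tcp_rot: [0.463, -3.104, 0.0]
wrist_force: [-0.7, -0.3, -0.2]
width: 0.003
```

Run:
```python
from h import *
plan(25,-40,2,97)
crop('side','s25',(230,140,420,310),4)
```

```text
t 22.02 at [ 17.3 -37.6   2.3] F [-0.7 -0.3 -0.2] w 0.0 shift [-0.0074 -0.0033  0.0003] turn [ 0.0001 -0.001  -0.0015]
```

View pics/s25.png

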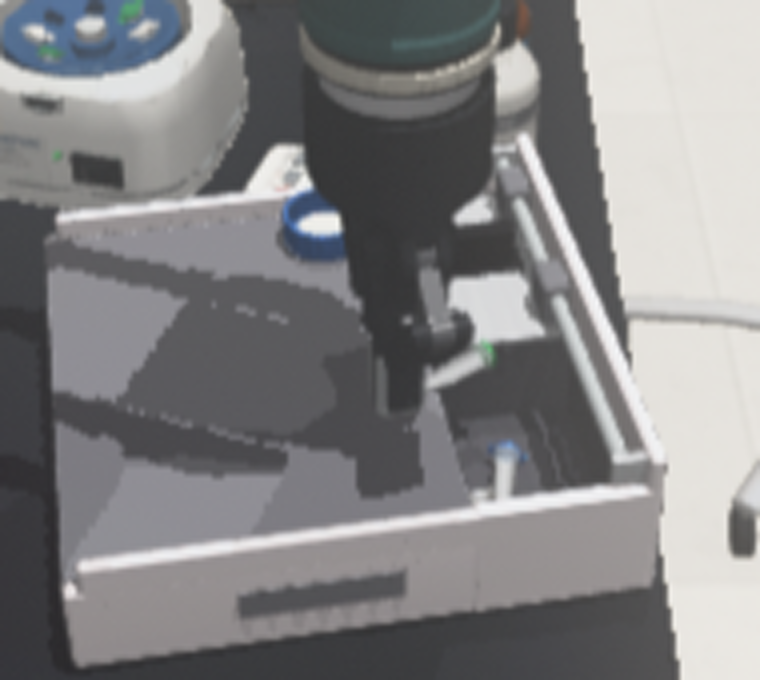

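Emit:
apply_moves(
  plan=[
    [[-0.003,0,0,0,0,0,1],[-0.006,0,0,0,0,0,1],[-0.009,0,0,0,0,0,1],[-0.012,-0.001,0,0,0,0,1],[-0.015,-0.002,0,0,0,0,1],[-0.018,-0.003,0,0,0,0,1],[-0.021,-0.003,0,0,0,0,1],[-0.021,-0.003,0,0,0,0,1]],
  ],
)

```text
time: 22.73
tool_pos: [0.5535, -0.1614, 0.0543]
tcp_rot: [0.463, -3.105, 0.0]
wrist_force: [-0.4, 0.1, -1.0]
width: 0.002
```

Run:
```python
from h import *
plan(25,-40,2,97)
crop('side','s26',(230,140,420,310),4)
```

```text
t 22.73 at [ 39.3 -38.2   2.3] F [-0.4  0.1 -1. ] w 0.0 shift [ 0.0144 -0.0001  0.0004] turn [ 0.0001 -0.0008 -0.0015]
```

View pics/s26.png

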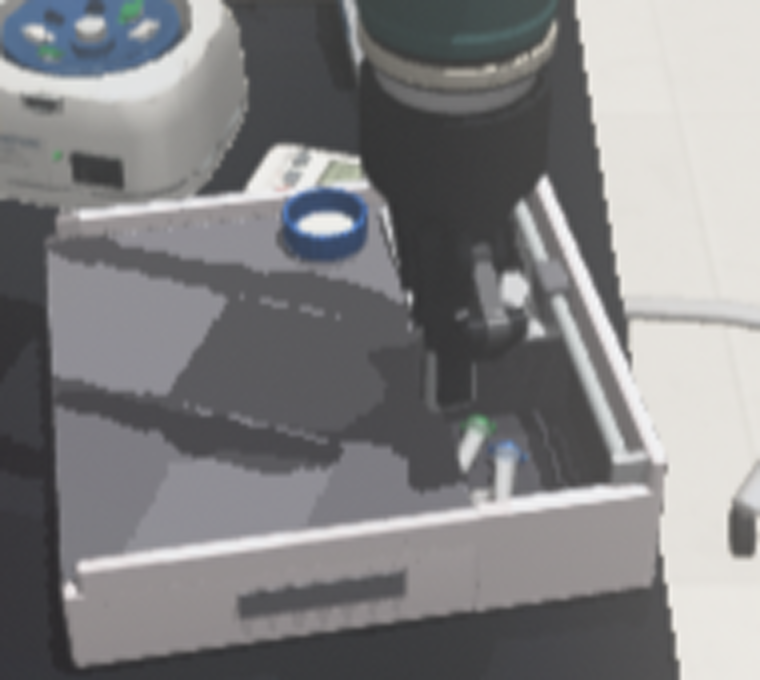

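Run:
```python
from h import *
print(w2t(onplane('top',(266,170),.125)),w2t(onplane('top',(227,173),.104)))
plan(67,76,60,90)
```

```text
[105.9 177.8  73. ] [124.  261.2  52. ]
t 22.78 at [ 38.9 -38.2   2.3] F [-0.  -0.4  0.6] w 0.0 shift [-0.0411  0.1101 -0.0578] turn [ 0.     -0.001   0.0374]
```

Emit:
apply_moves(
  plan=[
    [[0,0,-0.025,0,0,0,1],[0,0,-0.055,0,0,0.01,1],[-0.01,0.03,-0.058,0,0,0.02,1],[-0.025,0.065,-0.058,0,0,0.037,1],[-0.041,0.1,-0.058,0,0,0.037,1],[-0.041,0.11,-0.058,0,0,0.037,1],[-0.041,0.11,-0.058,0,0,0.037,1],[-0.041,0.11,-0.058,0,0,0.037,1]],
  ],
)

```text
time: 23.45
tool_pos: [0.5596, -0.044, 0.112]
tcp_rot: [0.285, -3.125, 0.001]
wrist_force: [0.0, -1.0, 0.0]
width: -0.003
```

Run:
```python
from h import *
plan(67,78,11,90)
crop('side','s27',(230,140,420,310),4)
```

```text
t 23.45 at [66.2 76.2 60. ] F [ 0. -1.  0.] w -0.0 shift [-0.001   0.0018  0.049 ] turn [-0.0002 -0.0012  0.001 ]
```

View pics/s27.png

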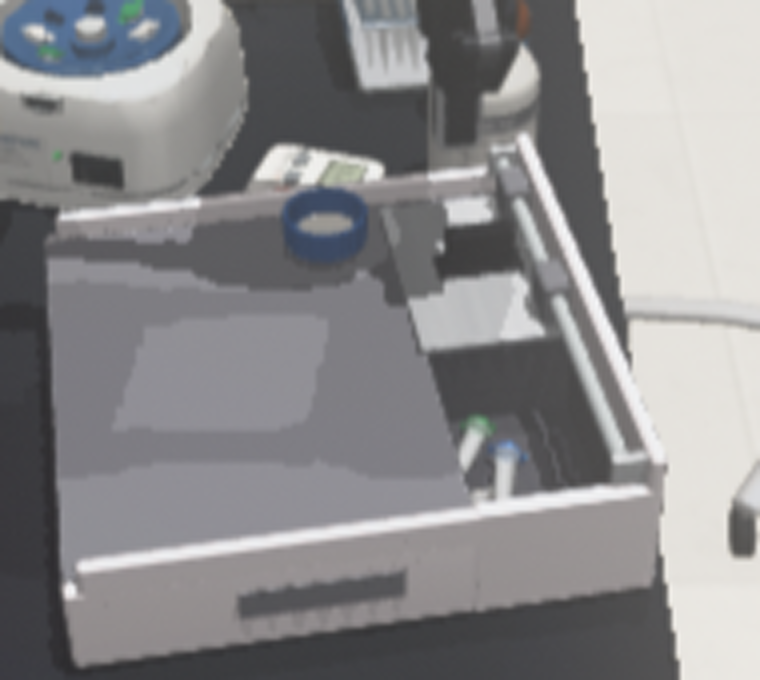

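Emit:
apply_moves(
  plan=[
    [[-0.001,0.002,0.008,0,0,0,1],[-0.001,0.002,0.018,0,0,0,1],[-0.001,0.002,0.028,0,0,0,1],[-0.001,0.002,0.038,0,0,0,1],[-0.001,0.002,0.045,0,0,0,1],[-0.001,0.002,0.048,0,0,0,1],[-0.001,0.002,0.048,0,0,0,1],[-0.001,0.002,0.048,0,0,0,1]],
  ],
)

```text
time: 24.17
tool_pos: [0.5604, -0.0422, 0.0639]
tcp_rot: [0.282, -3.125, 0.0]
wrist_force: [-0.2, 0.1, 0.1]
width: -0.003
```

Emit:
apply_moves(
  plan=[
    [[0,-0.008,0,0,0,0,1],[0,-0.016,0,0,0,0,1],[0,-0.024,0,0,0,0,1],[0,-0.032,0,0,0,0,1],[0,-0.04,0,0,0,0,1],[0,-0.048,0,0,0,0,1],[0,-0.056,0,0,0,0,1],[0,-0.064,0,0,0,0,1]],
  ],
)

```text
time: 24.83
tool_pos: [0.5724, -0.1061, 0.0645]
tcp_rot: [0.281, -3.126, 0.001]
wrist_force: [1.0, 1.9, 0.4]
width: 0.003
```

Run:
```python
from h import *
plan(67,-46,11,90)
crop('side','s28',(230,140,420,310),4)
```

```text
t 24.83 at [67.7 12.8 12.5] F [1.  1.9 0.4] w 0.0 shift [ 0.0008 -0.0588  0.0015] turn [-0.0001 -0.0008  0.0002]
```

View pics/s28.png

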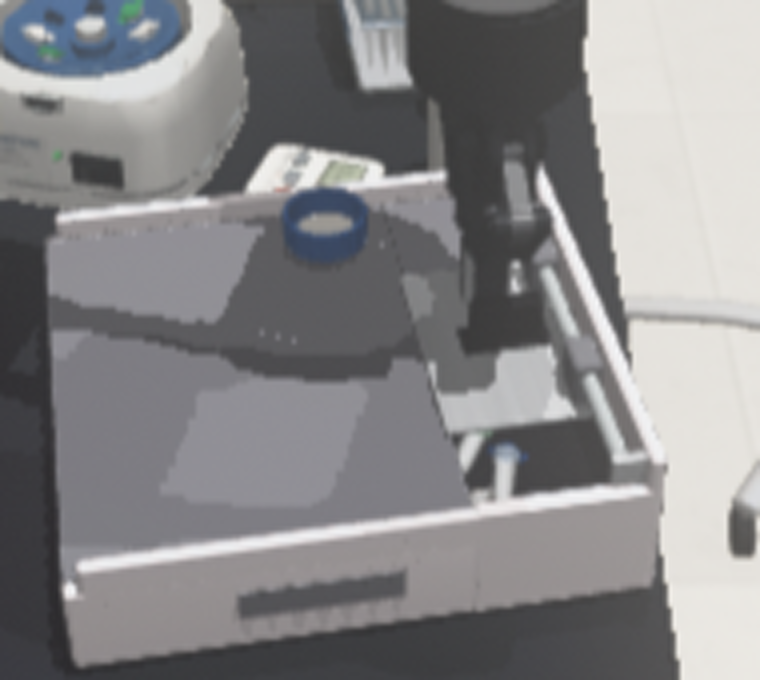

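Emit:
apply_moves(
  plan=[
    [[0,-0.008,0,0,0,0,1],[0,-0.016,0,0,0,0,1],[0,-0.023,0,0,0,0,1],[0,-0.03,0,0,0,0,1],[0,-0.036,0,0,0,0,1],[0,-0.042,0,0,0,0,1],[0,-0.047,0,0,0,0,1],[0,-0.051,0,0,0,0,1]],
  ],
)

```text
time: 25.55
tool_pos: [0.5811, -0.1559, 0.0641]
tcp_rot: [0.282, -3.126, 0.0]
wrist_force: [-0.1, 1.5, 0.1]
width: -0.004
```

Emit:
apply_moves(
  plan=[
    [[0,-0.002,0,0,0,0,1],[0,-0.004,0,0,0,0,1],[0,-0.006,0,0,0,0,1],[0,-0.008,0,0,0,0,1],[0,-0.009,0,0,0,0,1],[0,-0.01,0,0,0,0,1],[0,-0.01,0,0,0,0,1],[0,-0.01,0,0,0,0,1]],
  ],
)

```text
time: 26.22
tool_pos: [0.5812, -0.1568, 0.0641]
tcp_rot: [0.279, -3.122, -0.021]
wrist_force: [-3.1, 26.9, 10.8]
width: 0.003
```

Run:
```python
from h import *
plan(67,-46,11,90)
crop('side','s29',(230,140,420,310),4)
```

```text
t 26.22 at [ 67.4 -38.6  12.1] F [-3.1 26.9 10.8] w 0.0 shift [ 0.0004 -0.0074  0.001 ] turn [ 0.0044 -0.0018 -0.0002]
```

View pics/s29.png

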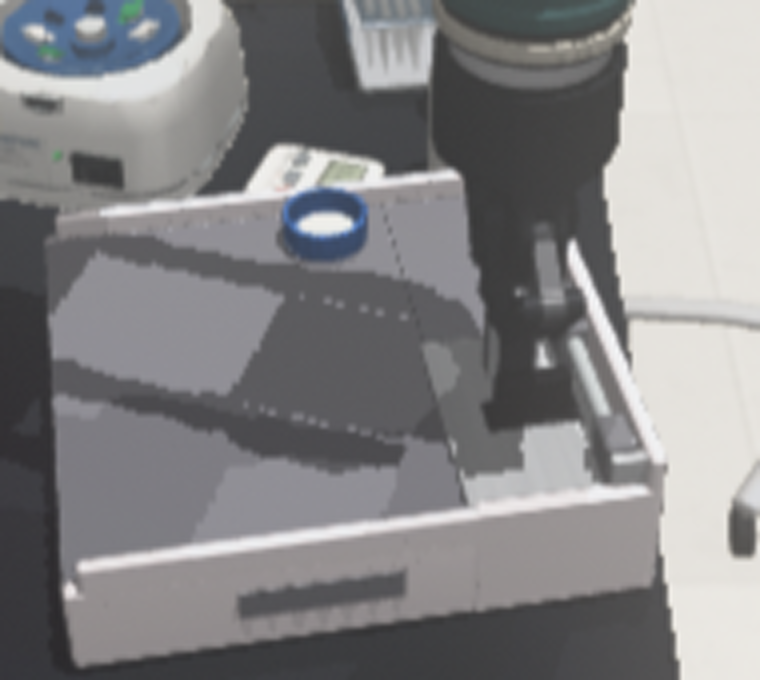

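Emit:
apply_moves(
  plan=[
    [[0,0.008,0,0,0,0,1],[0,0.016,0,0,0,0,1],[0,0.03,0,0,0,0,1],[0,0.03,-0.02,0,0,0,1],[0,0.03,-0.06,0,0,0,1],[0.03,0.03,-0.1,0,0,0,1],[0.07,0.03,-0.13,0,0,0,1],[0.11,0.03,-0.15,0,0,0,1]],
  ],
)

```text
time: 26.93
tool_pos: [0.4868, -0.1527, 0.2078]
tcp_rot: [-0.284, 3.128, -0.004]
wrist_force: [0.4, -1.4, 1.7]
width: 0.004
```

Emit:
apply_moves(
  plan=[
    [[0.03,0.02,-0.03,0,0,0,1],[0.06,0.05,-0.06,0,0,0,1],[0.09,0.08,-0.09,0,0,0,1],[0.1,0.11,-0.1,0,0,0,1],[0.1,0.15,-0.1,0,0,0,1],[0.1,0.19,-0.1,0,0,0,1],[0.1,0.23,-0.1,0,0,0,1],[0.1,0.27,-0.1,0,0,0,1]],
  ],
)

```text
time: 27.6
tool_pos: [0.3398, 0.0907, 0.3059]
tcp_rot: [-0.279, 3.129, -0.001]
wrist_force: [0.5, 0.2, 0.4]
width: -0.002
```

Run:
```python
from h import *
plan(67,-46,11,90)
crop('side','s30',(230,140,420,310),4)
crop('top','t30',(240,120,430,290),4)
```

```text
t 27.6 at [-126.1  247.9  253.9] F [0.5 0.2 0.4] w -0.0 shift [-0.1934 -0.2936  0.2431] turn [-0.0002 -0.     -0.0004]
```

View pics/s30.png

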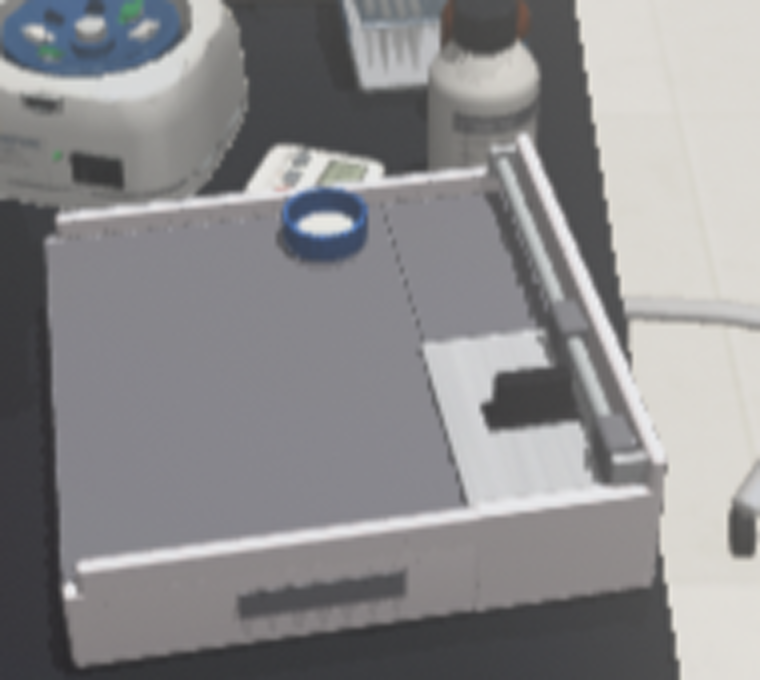

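View pics/t30.png

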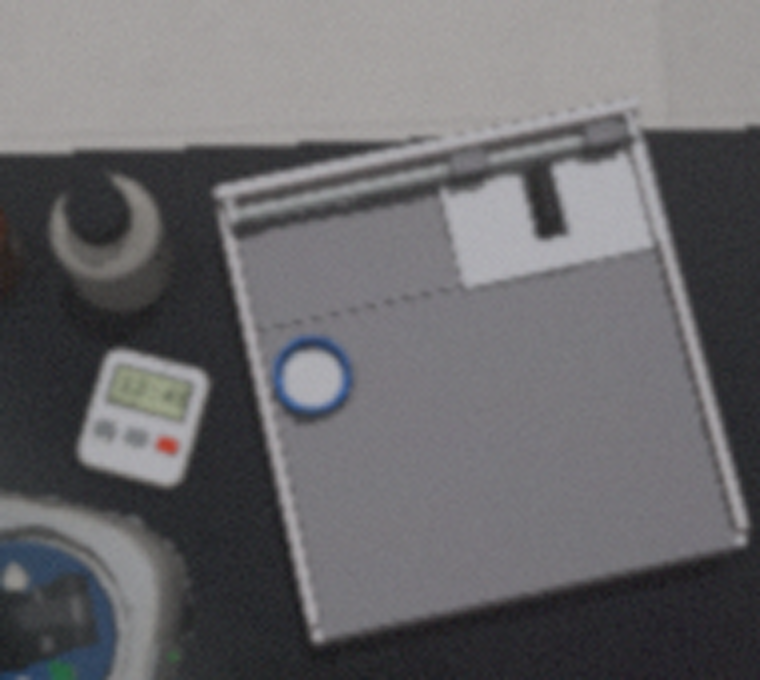

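Run:
```python
from h import *
print(w2t(onplane('side',(230+425/4,140+346/4),.057)),w2t(onplane('top',(240+464/4,120+288/4),.057)),w2t(onplane('top',(240+653/4,120+248/4),.057)))
print('ring',w2t(onplane('top',(240+312/4,120+377/4),.069)),w2t(onplane('side',(230+325/4,140+208/4),.069)))
a=cv2.imread('pics/top0.png');b=cv2.imread('pics/t30_raw.png')
d=cv2.absdiff(a,b)[:,:,:].max(2)[130:260,200:300];print('bottles diff',(d>40).sum())
s=readout.read_state();print(s['joint_vel'].round(3),s['time'])
```

```text
[35.3 -7.4  5. ] [35.  -2.5  5. ] [  34.6 -109.8    5. ]
ring [ 1.9 90.4 17. ] [ 3.7 89.2 17. ]
bottles diff 626
[-0.121  0.015 -0.003 -0.076 -0.001 -0.098] 27.7
```

Run:
```python
import cv2,numpy as np
a=cv2.imread('pics/top0.png')[120:270,190:310];b=cv2.imread('pics/t30_raw.png')[120:270,190:310]
d=(cv2.absdiff(a,b).max(2)>40).astype(np.uint8)*255
cv2.imwrite('pics/cmp.png',cv2.resize(np.hstack([a,b]),None,fx=3.2,fy=3.2))
ys,xs=np.nonzero(d);print(len(xs),np.percentile(xs,[0,50,100])+190,np.percentile(ys,[0,50,100])+120)
for (x0,x1) in((245,290),(215,245)):
    g0=a[30:90,x0-190:x1-190].mean(2).astype(np.float32);g1=b[30:90,x0-190:x1-190].mean(2).astype(np.float32)
    print(cv2.phaseCorrelate(g0,g1))
```

```text
1039 [190. 216. 245.] [202. 253. 269.]
((0.41488118853051503, -0.005617794707113433), 1.0622495894961888)
((0.095722263702541, 0.033820094115409205), 1.0198370753394232)
```

View pics/cmp.png

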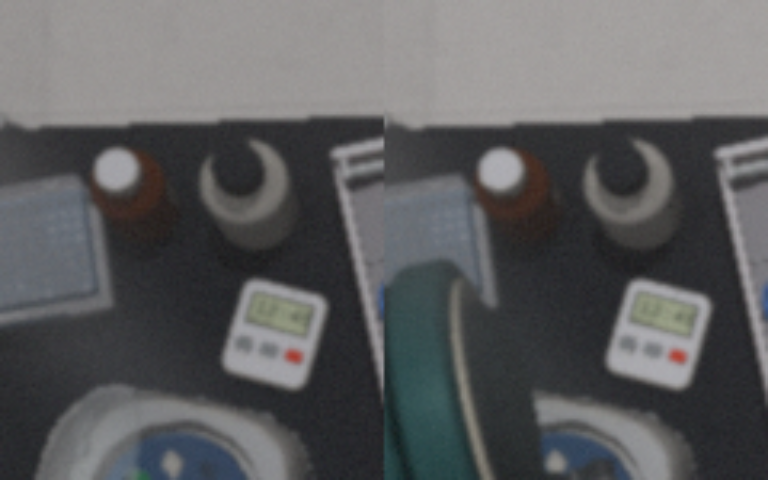

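Emit:
apply_moves(
  plan=[
    [[0,0,0,0,0,0,1],[0,0,0,0,0,0,1],[0,0,0,0,0,0,1],[0,0,0,0,0,0,1],[0,0,0,0,0,0,1],[0,0,0,0,0,0,1],[0,0,0,0,0,0,1],[0,0,0,0,0,0,1]],
  ],
)

```text
time: 28.37
tool_pos: [0.3409, 0.089, 0.3052]
tcp_rot: [0.279, -3.126, 0.001]
wrist_force: [-0.2, 0.1, -0.6]
width: 0.002
```

The bottles haven't moved (shift under half a pixel); the difference in the picture is the arm. The arm is clear of everything, so I'm handing the job in.

```bash
python3 -c "
from workcell import bot
print(bot.finish_job())"
```

```text
the job is handed in; nothing more can be done
None
```

The job is handed in at 28.4 s of the 72 s allowed; no verdict is reported. I pushed the lid open by its tab and swept the blue, white and green tubes into the well. I then pushed the lid back until it hit a hard stop at about 27 N, and moved the arm clear.

**Tubes:** The side camera showed all three in the well, and none were left on the deck at the end. The closed lid now hides them, so I could not measure where each one lies.

**Lid:** Its left edge reads -2.5 mm in the top camera, against -3 mm when shut. The side camera reads -7.4 mm, but it also read about 5 mm low with the lid open, so I take the lid as shut.

**Screw cap and bottles:** The cap is within about 1–2 mm of where it started. The bottles moved less than half a pixel.

**What went wrong on the way:**
- **Blue tube:** it slipped round the fingers on its first sweep, so I pushed it in again from the cap end.
- **Green tube:** it came close to the edge of the lid, so I moved round and pushed it in from the tip end.
- **Tray fit:** the side camera's tray corners were up to about 6 pixels off my estimate, so I checked each move in the pictures.

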